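# Pack the cabinet assembly kit, sorting full screw tins from empties

## Robot

A 6-joint arm with a two-finger parallel gripper is mounted at the origin on the work surface. World frame = base frame: x ahead of the robot, y to its left, z up, the work surface at z = 0. Lengths are in m, angles in rad, forces in N, time in s.
With the tool pointing down it reaches from about 0.35 to 0.725 m from the base axis. Payload 4.3 kg.
Tool frame: the origin (TCP) lies between the finger pads; the fingertips stand manip.tip_reach ahead of it and the grasp point (between the pads) is the TCP (manip.tip_reach is the distance from the TCP to the fingertips, in m); z points along the fingers, y is the line along which they close (so a half turn about z gives the same grasp; the last joint's range is limited). The gripper opens to 85 mm and grips with 20 to 120 N. Pads are 22 mm wide; open, the fingers measure 114 mm over their backs; the gripper's body (76 mm by 85 mm) begins 54 mm behind the grasp point. The pads swing forward as they close: fully open they stand 13 mm farther back than shut.
Start: joints at [1.132, 0.377, 0.081, 1.274, 0, 1.46], TCP at [0.186, 0.544, 0.226] pointing down, gripper open.
Joint ranges: [-2.72, 2.72], [-0.84, 1.66], [-1.02, 1.22], [-1.77, 2.12], [-1.37, 1.28], [-3.14, 3.14]. Speed limits (rad/s): [2.57, 2.57, 3.14, 3.14, 3.14, 3.14].

## Interface

Orientations are given as a unit quaternion [x, y, z, w].
In Python, from plant import manip, imaging, finder gives the robot as it stands.
- The arm moves only by the tool jog_arm, never from a script. Its argument "motion" is a list of rows, each an object with "delta_pos": the shift along the tool's x, y, z in units of 250 mm (1.0 is 250 mm), a list of three; "delta_rot": the turn, a rotation vector about the tool's x, y, z in units of pi/4 rad (1.0 is pi/4 rad), a list of three; "grip": the closure, from -1 (fully open) to 1 (shut), so that 0 is half open. In form: [{"delta_pos": [tx, ty, tz], "delta_rot": [ax, ay, az], "grip": grip}, ...]. A call has 1 to 20 rows; each row is the pose to reach, as a shift and turn from the pose commanded when the call began, along the tool's axes at that moment; what a row does not reach only later rows make up. A row lasts 1/10 s, in which the tool goes at most 50 mm and 8.59 degrees, less where a joint would pass 70% of its speed; a pose out of reach is approached as far as the arm can. A call with a number of a shift or a turn outside -1 to 1 is refused whole. A call with a gripper value outside its range is refused whole. The fingers move at their own pace and stop on an object; "grip_force" is the grip in N (left out, the last holds). Time passes only in rows, so rows that repeat a pose let the fingers close. It gives the time, the measured TCP pose, the force, the opening and the grip force at its end, in the units of the state.
- manip.observe(): the state, without advancing time (a new reading comes with each control period).
- imaging.read_camera(name): name is "scene" or "top" or "wrist"; returns a dict with "image" (384x512x3 uint8, blue, green, red), "camera_matrix" (3x3 intrinsics, pixels), "R" (3x3) and "t" (3): a world point X has camera coordinates R X + t. Camera axes: x right, y down, z forward; pixel columns grow to the right and rows downward; lengths in m; the calibration is good to about 2 mm. A picture is of the moment at which its call begins. There is no depth.
- manip.job_done(): hands the job in; it is judged then, once.
Trained networks look in a picture, given as the dict that the camera call returned (one of the last four; its "shot" number tells which), for a name from the list of things; names that differ only in an ending like _2 or _b are one class to them, and where a whole thing is asked for, a point or a joint stands for the part that bears it (a point fixed in the world has none). Each returns a list of dicts, best first, with "conf" (0 to 1); they miss things now and then, are a little off and sometimes report something else, mostly with a low value. They report only what shows in the picture. A call takes as long as a camera call. They do not tell look-alikes from the thing itself.
- finder.silhouettes(label, picture): "mask" (384x512 bool, what is visible of it) and "rect" ([left, top, width, height] in pixels, round what is visible of it).
- finder.spot_point(label, picture): "centre" ([column, row] in pixels: a listed point, or the origin of a listed thing).
The state is a dict: "clock": time; "qpos": joint angles; "dq": joint speeds; "joint_torque": joint torques, N m; "tool_pos": TCP position; "tcp_rot": TCP orientation; "wrist_force": force on the tool from outside, world axes, zero at the start; "moment": the same for the moment, N m; "grip_width": finger opening in m; "grasp_force": force on a finger pad.
Only numpy, scipy, OpenCV 4.12 (cv2) and the standard library are available. Lean on these libraries where they do the work, as an engineer would, in place of code of your own. Each camera call takes 0.05 s, during which the arm holds its last target. There are 200 camera calls.

## Task

Pack the assembly kit for the next speaker cabinet: lay the filling knife and the try square down in their own cut-outs in the foam tray, and stand every full tin of screws upright in one of the tray's square cells, one to a cell. The closed tins all look alike and some are empty, so lift each one to feel its weight and put the empties in the steel scrap pan. Leave the other things on the bench where they are.

Things in the scene. Friction and masses are not known exactly. Their poses are not given: they have to be found in the camera images.
- tray: Low plywood kit tray, fixed to the bench, 290 (x) x 262 (y) x 22 mm high, filled with dark foam flush with its rim. Origin: centre of its underside. Along its +x end the foam has three square cells in a row along y; the rest has two tool cut-outs. Every cell and cut-out is 12 mm deep, its floor 10 mm above the bench.
- pan: Open steel scrap pan, fixed, 240 (x) x 116 (y) mm outside, walls 3 mm, rim 50 mm above the bench, inner floor 3 mm above the bench. Origin: centre of its underside. Empty tins go in here, standing or lying; three fit in a row along x.
- knife: Filling knife lying on its handle. Origin: centre of the underside of the beech handle, which is 100 (x) x 26 (y) x 26 mm high. Its steel blade, 60 long x 56 wide x 2.5 mm, continues from the handle to x = +110 mm, 7 to 9.5 mm above the handle's underside. 110 g; balances at x = +22 mm.
- knife_grip (a point): On the knife's handle, 20 mm from its middle towards the blade, 20 mm above the underside: a good place to pinch it across its 26 mm width.
- square: Carpenter's try square lying flat. Origin: centre of the underside of the dark wooden stock, which is 110 (x) x 36 (y) x 26 mm high. Its steel blade, 30 mm wide x 3 mm thick, leaves the stock at the +x end (x = 25 to 55 mm) and reaches 105 mm past it to +y, 8 to 11 mm above the underside. 160 g; balances at x = +8, y = +14 mm.
- square_grip (a point): On the square's stock, 8 mm from its middle towards the blade's end, 20 mm above the underside: pinch it here across its 36 mm width.
- knife_pocket (a point): On the floor of the knife's cut-out, where the knife's origin belongs; the knife's x axis then points along the tray's +x (blade towards the tin cells). About 3.5 mm clearance all round; the handle then stands 14 mm proud of the foam.
- square_pocket (a point): On the floor of the square's L-shaped cut-out, where the square's origin belongs, its x and y axes along the tray's. About 3.5 mm clearance all round; the stock then stands 14 mm proud of the foam.
- cell_1 (a point): Centre of the floor of one of the three 70 x 70 mm tin cells of the tray (12 mm deep, centres 78 mm apart along the tray's y). Any full tin may stand in any cell.
- cell_2 (a point): Centre of the floor of one of the three 70 x 70 mm tin cells of the tray (12 mm deep, centres 78 mm apart along the tray's y). Any full tin may stand in any cell.
- cell_3 (a point): Centre of the floor of one of the three 70 x 70 mm tin cells of the tray (12 mm deep, centres 78 mm apart along the tray's y). Any full tin may stand in any cell.
- tin_a: Closed steel screw tin with a press-on lid, 60 mm diameter, 72 mm tall, standing upright; origin at the centre of its underside. All tins look the same: a full one weighs about 440 to 560 g, an empty one 40 to 50 g. May be absent.
- tin_b: Closed steel screw tin with a press-on lid, 60 mm diameter, 72 mm tall, standing upright; origin at the centre of its underside. All tins look the same: a full one weighs about 440 to 560 g, an empty one 40 to 50 g. May be absent.
- tin_c: Closed steel screw tin with a press-on lid, 60 mm diameter, 72 mm tall, standing upright; origin at the centre of its underside. All tins look the same: a full one weighs about 440 to 560 g, an empty one 40 to 50 g. May be absent.
- tin_d: Closed steel screw tin with a press-on lid, 60 mm diameter, 72 mm tall, standing upright; origin at the centre of its underside. All tins look the same: a full one weighs about 440 to 560 g, an empty one 40 to 50 g. May be absent.
- tin_e: Closed steel screw tin with a press-on lid, 60 mm diameter, 72 mm tall, standing upright; origin at the centre of its underside. All tins look the same: a full one weighs about 440 to 560 g, an empty one 40 to 50 g. May be absent.
- tin_f: Closed steel screw tin with a press-on lid, 60 mm diameter, 72 mm tall, standing upright; origin at the centre of its underside. All tins look the same: a full one weighs about 440 to 560 g, an empty one 40 to 50 g. May be absent.
- spool: Wire spool, 80 mm diameter, 55 mm high; not part of the job, leave it where it is.
- solder_reel: Solder reel, 56 mm diameter, 32 mm high; not part of the job, leave it where it is.
- mug: White mug, 80 mm diameter, 92 mm high; not part of the job, leave it where it is.
- woofer: Loudspeaker driver lying face down, 132 mm diameter, 62 mm high; not part of the job, leave it where it is.
- pencil: Carpenter's pencil, 150 x 14 x 9 mm, lying along its x; not part of the job, leave it where it is.
- trim_ring: Flat black trim ring, 100 mm diameter, 8 mm high; not part of the job, leave it where it is.
- driver: Screwdriver, 190 mm long, lying along its x; not part of the job, leave it where it is.
Things that resemble listed ones, but are neither listed nor needed, are in the scene too. What is shaped like the tin_b but red is not meant.

How it is judged:
At the end, for the whole second after the job is handed in: Each full tin stands upright (0.1 rad) on a cell's floor within 12 mm of its centre; each empty is inside the pan (a tin bearing on its support with over 2.4 N is full); knife and square lie flat on the floors of their own cut-outs (8 mm, 0.12 rad); all at rest ((((horizontal distance between tin_a and cell_1 below 0.012 m or horizontal distance between tin_a and cell_2 below 0.012 m or horizontal distance between tin_a and cell_3 below 0.012 m) and z of tin_a in the frame of tray below 0.015 m and angle between tin_a's own z axis and vertical below 0.1 rad and contact force between tin_a and tray above 2.4 N) or (x of tin_a in the frame of pan between -0.118 and 0.118 m and y of tin_a in the frame of pan between -0.056 and 0.056 m and z of tin_a in the frame of pan below 0.08 m and contact force between tin_a and anything else below 2.4 N)) and linear speed of each of tin_a, tin_b, tin_c, tin_d, tin_e, tin_f, knife, square below 0.02 m/s and (((horizontal distance between tin_b and cell_1 below 0.012 m or horizontal distance between tin_b and cell_2 below 0.012 m or horizontal distance between tin_b and cell_3 below 0.012 m) and z of tin_b in the frame of tray below 0.015 m and angle between tin_b's own z axis and vertical below 0.1 rad and contact force between tin_b and tray above 2.4 N) or (x of tin_b in the frame of pan between -0.118 and 0.118 m and y of tin_b in the frame of pan between -0.056 and 0.056 m and z of tin_b in the frame of pan below 0.08 m and contact force between tin_b and anything else below 2.4 N)) and (((horizontal distance between tin_c and cell_1 below 0.012 m or horizontal distance between tin_c and cell_2 below 0.012 m or horizontal distance between tin_c and cell_3 below 0.012 m) and z of tin_c in the frame of tray below 0.015 m and angle between tin_c's own z axis and vertical below 0.1 rad and contact force between tin_c and tray above 2.4 N) or (x of tin_c in the frame of pan between -0.118 and 0.118 m and y of tin_c in the frame of pan between -0.056 and 0.056 m and z of tin_c in the frame of pan below 0.08 m and contact force between tin_c and anything else below 2.4 N)) and (((horizontal distance between tin_d and cell_1 below 0.012 m or horizontal distance between tin_d and cell_2 below 0.012 m or horizontal distance between tin_d and cell_3 below 0.012 m) and z of tin_d in the frame of tray below 0.015 m and angle between tin_d's own z axis and vertical below 0.1 rad and contact force between tin_d and tray above 2.4 N) or (x of tin_d in the frame of pan between -0.118 and 0.118 m and y of tin_d in the frame of pan between -0.056 and 0.056 m and z of tin_d in the frame of pan below 0.08 m and contact force between tin_d and anything else below 2.4 N)) and (((horizontal distance between tin_e and cell_1 below 0.012 m or horizontal distance between tin_e and cell_2 below 0.012 m or horizontal distance between tin_e and cell_3 below 0.012 m) and z of tin_e in the frame of tray below 0.015 m and angle between tin_e's own z axis and vertical below 0.1 rad and contact force between tin_e and tray above 2.4 N) or (x of tin_e in the frame of pan between -0.118 and 0.118 m and y of tin_e in the frame of pan between -0.056 and 0.056 m and z of tin_e in the frame of pan below 0.08 m and contact force between tin_e and anything else below 2.4 N)) and (((horizontal distance between tin_f and cell_1 below 0.012 m or horizontal distance between tin_f and cell_2 below 0.012 m or horizontal distance between tin_f and cell_3 below 0.012 m) and z of tin_f in the frame of tray below 0.015 m and angle between tin_f's own z axis and vertical below 0.1 rad and contact force between tin_f and tray above 2.4 N) or (x of tin_f in the frame of pan between -0.118 and 0.118 m and y of tin_f in the frame of pan between -0.056 and 0.056 m and z of tin_f in the frame of pan below 0.08 m and contact force between tin_f and anything else below 2.4 N)) and horizontal distance between knife and knife_pocket below 0.008 m and z of knife in the frame of knife_pocket below 0.004 m and angle between each of knife, square's own z axis and vertical below 0.08 rad and angle between the x axis of each of knife, square and the x axis of tray, either way round below 0.12 rad and horizontal distance between square and square_pocket below 0.008 m and z of square in the frame of square_pocket below 0.004 m); the robot touches nothing.
It fails at once if a thing that is not part of the job (wire spool, solder reel, mug, woofer, pencil, trim ring, screwdriver) is shoved more than 40 mm (distance of any of spool, solder_reel, mug, woofer, pencil, trim_ring, driver from where it was at the start of the episode above 0.04 m).
Of tin_a, tin_b, tin_c, tin_d, tin_e, tin_f only 4 to 6 are there at a start; the rules pass over those that are not, and their reading is None.
At some moment in a run one of knife, square, tin_a, tin_b, tin_c, tin_d, tin_e, tin_f may be knocked a few centimetres aside while the robot is not near it.
It also fails if it takes over 210 s, if anything falls off the work surface, if the arm or the gripper's body presses on something with over 40 N, if the wrist force passes 120 N, or if a joint passes its speed limit or range.

## Working session

There is one attempt and no reset: what is moved stays moved. The work goes in short steps, Python scripts to look and compute and a tool call to move; the robot and the scene stay as the last step left them, time stands still between calls to the robot, and variables do not carry over. Pictures are saved under pics/ and viewed, at most 14 in all, crops included, and the job is handed in when it is done.

Besides the shell and the picture viewer there is one more tool, called after "Request:" as name([rows], argument=value, ...), one row to a line, values as JSON. jog_arm: Moves the arm, as the interface text tells. Shifts and turns lie within -1 to 1; 1 stands for 250 mm of shift or pi/4 rad of turn. Its arguments: {"type":"object","properties":{"motion":{"type":"array","items":{"type":"object","properties":{"delta_pos":{"type":"array","items":{"type":"number","minimum":-1,"maximum":1}},"delta_rot":{"type":"array","items":{"type":"number","minimum":-1,"maximum":1}},"grip":{"type":"number"}}}},"grip_force":{"type":"number"}},"required":["motion"]}

```bash
mkdir -p pics; ls; cat > h.py <<'E'
import numpy as np, cv2
from plant import manip, imaging, finder
def ray(p,uv,z):
    K,R,t=map(np.array,(p["camera_matrix"],p["R"],p["t"]))
    d=R.T@np.linalg.solve(K,[uv[0],uv[1],1.]);c=-R.T@t
    return (c+d*(z-c[2])/d[2])
def proj(p,X):
    q=np.array(p["camera_matrix"])@(np.array(p["R"])@np.array(X)+p["t"]);return q[:2]/q[2]
E
python3 - <<'E'
from h import *
s=manip.observe();print(s, manip.tip_reach)
a=imaging.read_camera("scene");b=imaging.read_camera("top")
for n,p in(("scene",a),("top",b)):
    cv2.imwrite(f"pics/{n}0.png",cv2.resize(p["image"],(800,600)))
    print(n,-np.array(p["R"]).T@p["t"])
zs=dict(tray=0,pan=0,knife=0,square=0,tin_a=0,knife_grip=.02,square_grip=.02,knife_pocket=.01,square_pocket=.01,cell_1=.01)
for l,z in zs.items():
    for r in finder.spot_point(l,b): print(l,round(r["conf"],2),np.round(r["centre"]),np.round(ray(b,r["centre"],z)[:2],3))
E
```

```text
pics
{'clock': 0.0, 'qpos': array([ 1.13170094e+00,  3.78061347e-01,  7.96489909e-02,  1.27441956e+00,
       -1.01410687e-05,  1.46049386e+00]), 'dq': array([ 0.00012434, -0.00144835, -0.00139783,  0.00019732, -0.00260375,
       -0.0001436 ]), 'joint_torque': array([-2.95900565e-03, -4.63604307e+01,  2.69877791e+01,  2.09336670e-02,
       -2.57771298e-04, -1.53094527e-05]), 'tool_pos': array([0.18538225, 0.54359382, 0.22517083]), 'tcp_rot': array([ 1.63656866e-01,  9.86516799e-01, -9.81012084e-04, -2.71204313e-04]), 'wrist_force': array([ 0.71503987, -0.1705838 , -0.14401168]), 'moment': array([ 0.0321569 ,  0.05425917, -0.00294205]), 'grasp_force': 0.0, 'grip_width': 0.08524329430864691} 0.019
scene [1.06212714 0.6942612  0.81795853]
top [0.45900271 0.00594682 1.41695488]
tray 0.68 [325. 218.] [ 0.479 -0.224]
tray 0.66 [143. 226.] [0.47  0.296]
tray 0.28 [254. 147.] [ 0.689 -0.027]
pan 0.65 [387. 220.] [ 0.469 -0.4  ]
knife 0.88 [325. 229.] [ 0.447 -0.222]
square 0.55 [271. 230.] [ 0.449 -0.069]
tin_a 0.88 [302. 149.] [ 0.678 -0.165]
tin_a 0.81 [320. 179.] [ 0.589 -0.214]
tin_a 0.75 [219. 143.] [0.703 0.074]
tin_a 0.68 [283. 185.] [ 0.577 -0.107]
tin_a 0.63 [386. 140.] [ 0.698 -0.41 ]
tin_a 0.61 [119. 208.] [0.523 0.364]
tin_a 0.57 [255. 144.] [ 0.696 -0.03 ]
knife_grip 0.68 [325. 219.] [ 0.476 -0.221]
square_grip 0.66 [269. 237.] [ 0.428 -0.062]
knife_pocket 0.63 [142. 264.] [0.363 0.298]
square_pocket 0.86 [172. 208.] [0.519 0.211]
cell_1 0.94 [119. 204.] [0.533 0.361]
cell_1 0.86 [ 96. 225.] [0.476 0.425]
cell_1 0.65 [134. 186.] [0.583 0.318]
cell_1 0.46 [176. 210.] [0.513 0.201]
```

View pics/top0.png

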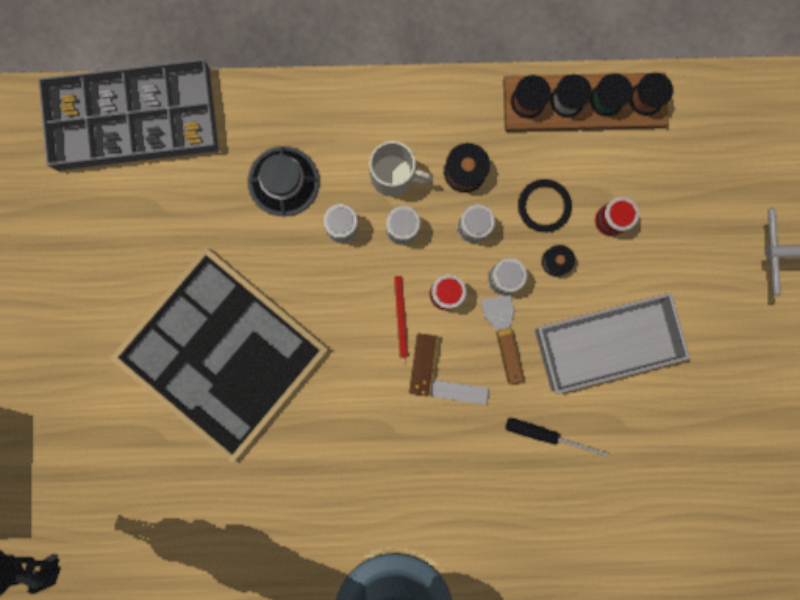

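View pics/scene0.png

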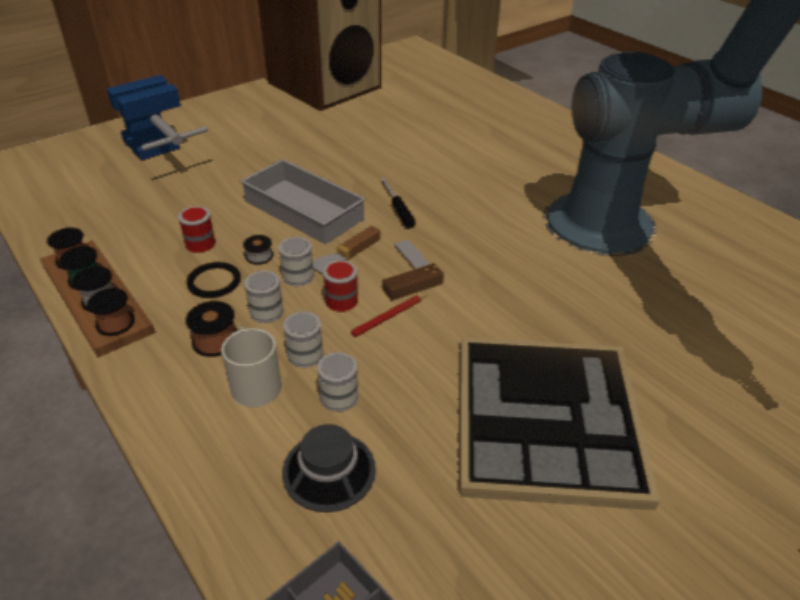

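The tray is at (224,355), the pan at (612,343), the knife at (503,340) and the square at (424,365), all in 800x600 pixels of the top view. The white tins are at (341,222), (403,224), (477,222) and (509,275). The cans at (449,292) and (618,214) are red, so they're excluded. Next I'll work out a move to look at the tray from close up.

```bash
cat >> h.py <<'E'
def pose():
    s=manip.observe();x,y,_,_=s["tcp_rot"]
    return np.r_[s["tool_pos"],2*np.arctan2(y,x)]   # tool-x yaw, tool down
def plan(*wps,start=None):
    """wps (x,y,z,yaw_deg or None): print jog numbers for each, leg by leg"""
    p=pose() if start is None else np.r_[start[:3],np.radians(start[3])]
    for w in wps:
        th=p[3] if w[3] is None else np.radians(w[3])
        dth=(th-p[3]+np.pi)%(2*np.pi)-np.pi
        c,s=np.cos(p[3]),np.sin(p[3]);d=np.array(w[:3])-p[:3]
        dt=np.array([c*d[0]+s*d[1],s*d[0]-c*d[1],-d[2]])/.25
        q6=np.degrees(np.arctan2(w[1],w[0]))+180-np.degrees(p[3]+dth); q6=(q6+180)%360-180
        print("->",np.round(w[:3],3),"dp",np.round(dt,3),"rz",round(-dth/(np.pi/4),3),"rows>=",int(np.ceil(max(np.linalg.norm(d)/.05,abs(np.degrees(dth))/8.59))),"q6",round(q6))
        p=np.r_[np.array(w[:3],float),p[3]+dth]
E
python3 - <<'E'
from h import *
print(np.degrees(pose()[3]))
plan((.35,.42,.30,None),(.46,.29,.38,None))
E
```

```text
161.16102095526372
-> [0.35 0.42 0.3 ] dp [-0.783 -0.258 -0.295] rz -0.0 rows>= 5 q6 69
-> [0.46 0.29 0.38] dp [-0.584 -0.35  -0.32 ] rz -0.0 rows>= 4 q6 51
```

Request:
jog_arm([
  {"delta_pos":[-0.783,-0.258,-0.295]},
  {"delta_pos":[-0.783,-0.258,-0.295]},
  {"delta_pos":[-0.783,-0.258,-0.295]},
  {"delta_pos":[-0.783,-0.258,-0.295]},
  {"delta_pos":[-0.783,-0.258,-0.295]},
  {"delta_pos":[-0.783,-0.258,-0.295]},
])

```text
schema error: expected keys delta_pos, delta_rot, grip
```

Request:
jog_arm([
  {"delta_pos":[-0.584,-0.35,-0.32]},
  {"delta_pos":[-0.584,-0.35,-0.32]},
  {"delta_pos":[-0.584,-0.35,-0.32]},
  {"delta_pos":[-0.584,-0.35,-0.32]},
  {"delta_pos":[-0.584,-0.35,-0.32]},
  {"delta_pos":[-0.584,-0.35,-0.32]},
  {"delta_pos":[-0.584,-0.35,-0.32]},
])

```text
schema error: expected keys delta_pos, delta_rot, grip
```

```bash
python3 - <<'E'
from h import *
print(pose(),manip.observe()["clock"])
p=imaging.read_camera("wrist");print(-np.array(p["R"]).T@p["t"],np.array(p["R"])[2])
cv2.imwrite("pics/w1.png",cv2.resize(p["image"],(800,600)));np.save("w1.npy",p,allow_pickle=True)
for l,z in dict(knife_pocket=.01,square_pocket=.01,cell_1=.01).items():
    for r in finder.spot_point(l,p): print(l,round(r["conf"],2),np.round(r["centre"]),np.round(ray(p,r["centre"],z)[:2],3))
E
```

```text
[0.18567855 0.54424339 0.22613042 2.81279044] 0.6
[0.12375466 0.565263   0.37456398] [ 0.2478385  -0.08417688 -0.96513747]
```

View pics/w1.png

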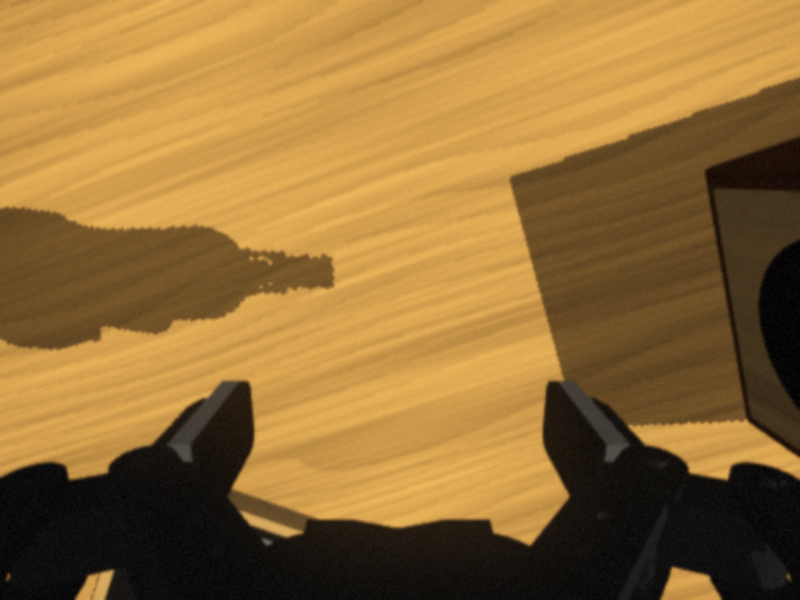

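The wrist view shows only bare bench and the fingers at the bottom: all three keys are required in every row, so nothing moved.

```bash
python3 - <<'E'
from h import *
plan((.30,.43,.30,None),(.40,.32,.37,None))
E
```

```text
-> [0.3  0.43 0.3 ] dp [-0.58  -0.285 -0.295] rz -0.0 rows>= 4 q6 74
-> [0.4  0.32 0.37] dp [-0.521 -0.287 -0.28 ] rz -0.0 rows>= 4 q6 57
```

Request:
jog_arm([
  {"delta_pos":[-0.58,-0.285,-0.295],"delta_rot":[0,0,0],"grip":-1},
  {"delta_pos":[-0.58,-0.285,-0.295],"delta_rot":[0,0,0],"grip":-1},
  {"delta_pos":[-0.58,-0.285,-0.295],"delta_rot":[0,0,0],"grip":-1},
  {"delta_pos":[-0.58,-0.285,-0.295],"delta_rot":[0,0,0],"grip":-1},
])

```text
clock: 1.2
tool_pos: [0.3021, 0.4283, 0.3019]
tcp_rot: [0.165, 0.986, 0.001, 0.001]
wrist_force: [-0.5, -0.8, 0.3]
grip_width: 0.0854
grasp_force: 0.0
```

Request:
jog_arm([
  {"delta_pos":[-0.52,-0.285,-0.28],"delta_rot":[0,0,0],"grip":-1},
  {"delta_pos":[-0.52,-0.285,-0.28],"delta_rot":[0,0,0],"grip":-1},
  {"delta_pos":[-0.52,-0.285,-0.28],"delta_rot":[0,0,0],"grip":-1},
  {"delta_pos":[-0.52,-0.285,-0.28],"delta_rot":[0,0,0],"grip":-1},
  {"delta_pos":[-0.52,-0.285,-0.28],"delta_rot":[0,0,0],"grip":-1},
  {"delta_pos":[-0.52,-0.285,-0.28],"delta_rot":[0,0,0],"grip":-1},
  {"delta_pos":[-0.52,-0.285,-0.28],"delta_rot":[0,0,0],"grip":-1},
])

```text
clock: 1.9
tool_pos: [0.3986, 0.3214, 0.3689]
tcp_rot: [0.163, 0.987, -0.0, -0.001]
wrist_force: [-1.1, -0.6, -0.8]
grip_width: 0.0855
grasp_force: 0.0
```

```bash
python3 - <<'E'
from h import *
print(pose(),manip.observe()["clock"])
p=imaging.read_camera("wrist");print(-np.array(p["R"]).T@p["t"])
cv2.imwrite("pics/w2.png",cv2.resize(p["image"],(800,600)));np.save("w2.npy",p,allow_pickle=True)
for l,z in dict(knife_pocket=.01,square_pocket=.01,cell_1=.01).items():
    for r in finder.spot_point(l,p): print(l,round(r["conf"],2),np.round(r["centre"]),np.round(ray(p,r["centre"],z)[:2],3))
E
```

```text
[0.39863528 0.32141071 0.36894483 2.81473597] 1.9
[0.33694144 0.34239609 0.51744894]
knife_pocket 0.84 [236. 140.] [0.367 0.299]
knife_pocket 0.47 [215. 235.] [0.51 0.21]
square_pocket 0.59 [216. 235.] [0.51  0.212]
cell_1 0.78 [290. 258.] [0.595 0.321]
cell_1 0.58 [305. 220.] [0.533 0.368]
cell_1 0.57 [325. 180.] [0.476 0.419]
```

View pics/w2.png

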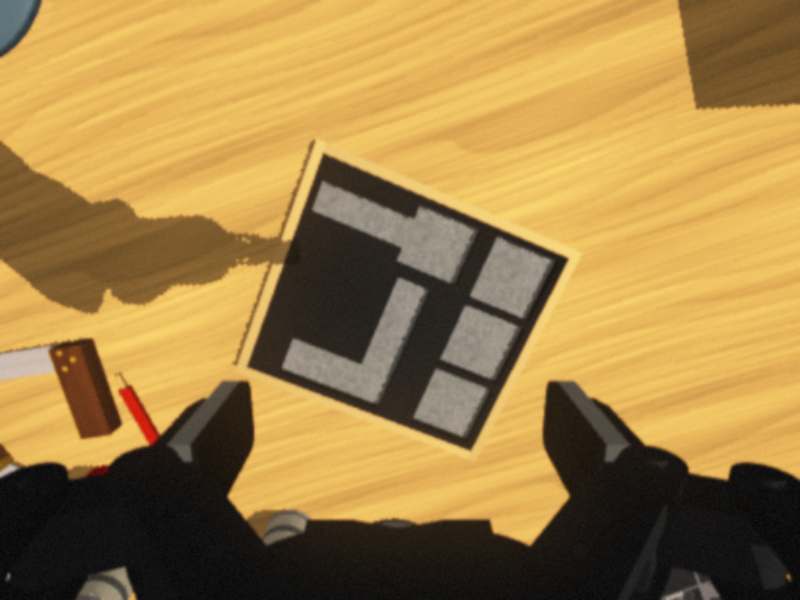

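The wrist view shows the whole tray: its corners are near (315,142), (578,255), (472,455) and (238,365). The cells are on the right, with the knife cut-out above and the L cut-out below. Next I'll fit the tray from its foam and floor blobs.

```bash
cat > tray.py <<'E'
from h import *
def fit(p,roi,thr=75):
    im=p["image"];g=im.max(2);hsv=cv2.cvtColor(im,cv2.COLOR_BGR2HSV)
    x0,y0,x1,y1=roi;m=np.zeros(g.shape,np.uint8);m[y0:y1,x0:x1]=1
    dark=((hsv[...,1]<90)|(g<45)).astype(np.uint8)*m
    n,l,st,_=cv2.connectedComponentsWithStats(cv2.morphologyEx(dark,cv2.MORPH_OPEN,np.ones((3,3))))
    k=1+np.argmax(st[1:,4]);c,_=cv2.findContours((l==k).astype(np.uint8),cv2.RETR_EXTERNAL,cv2.CHAIN_APPROX_NONE)
    c=max(c,key=cv2.contourArea)
    W=np.array([ray(p,q[0],.022)[:2] for q in c])*1000
    (cx,cy),(w,h),a=cv2.minAreaRect(W.astype(np.float32))
    print("foam",round(cx,1),round(cy,1),"size",round(w,1),round(h,1),"ang",round(a,2))
    fill=np.zeros_like(g);cv2.drawContours(fill,[c],-1,1,-1)
    fill=cv2.erode(fill,np.ones((5,5)))
    gray=((g>thr)&(hsv[...,1]<90)&(fill>0)).astype(np.uint8)
    n,l,st,_=cv2.connectedComponentsWithStats(gray)
    out=[]
    for i in range(1,n):
        if st[i,4]<60: continue
        cc,_=cv2.findContours((l==i).astype(np.uint8),cv2.RETR_EXTERNAL,cv2.CHAIN_APPROX_NONE)
        B=np.array([ray(p,q[0],.016)[:2] for q in cc[0]])*1000
        r=cv2.minAreaRect(B.astype(np.float32));print(" blob px",st[i,4],"c",np.round(r[0],1),"sz",np.round(r[1],1),"a",round(r[2],2))
E
python3 - <<'E'
from tray import *
p=np.load("w2.npy",allow_pickle=True).item()
fit(p,(145,85,375,295))
b=imaging.read_camera("top");fit(b,(70,155,215,300))
E
```

```text
foam 471.6 306.2 size 261.3 229.0 ang 49.82
 blob px 2703 c [381.8 321.2] sz [161.9  62.8] a 48.5
 blob px 1646 c [472.4 421. ] sz [66. 70.] a 48.68
 blob px 2498 c [472.1 244.8] sz [114.2 145.2] a 49.05
 blob px 1472 c [530.8 369.8] sz [66.1 69.3] a 48.92
 blob px 1186 c [587.9 319.6] sz [65.5 64.2] a 49.57
foam 420.5 342.5 size 269.3 369.4 ang 48.92
 blob px 541 c [587.3 317.2] sz [64.9 67.6] a 48.15
 blob px 548 c [529.2 368.5] sz [64.4 68.2] a 48.52
 blob px 1003 c [470.4 242.2] sz [113.6 145.3] a 48.77
 blob px 548 c [470.7 419.5] sz [64.5 67.3] a 48.08
 blob px 857 c [378.8 319.4] sz [160.8  60.1] a 47.81
```

```bash
python3 - <<'E'
from h import *
plan((.44,.11,.37,171),(.48,-.1,.37,180))
E
```

```text
-> [0.44 0.11 0.37] dp [-0.426 -0.747 -0.002] rz -0.217 rows>= 5 q6 23
-> [ 0.48 -0.1   0.37] dp [-0.289 -0.805 -0.   ] rz -0.2 rows>= 5 q6 -12
```

Request:
jog_arm([
  {"delta_pos":[-0.426,-0.747,0],"delta_rot":[0,0,-0.217],"grip":-1},
  {"delta_pos":[-0.426,-0.747,0],"delta_rot":[0,0,-0.217],"grip":-1},
  {"delta_pos":[-0.426,-0.747,0],"delta_rot":[0,0,-0.217],"grip":-1},
  {"delta_pos":[-0.426,-0.747,0],"delta_rot":[0,0,-0.217],"grip":-1},
  {"delta_pos":[-0.426,-0.747,0],"delta_rot":[0,0,-0.217],"grip":-1},
])

```text
clock: 2.65
tool_pos: [0.4405, 0.1064, 0.3698]
tcp_rot: [0.081, 0.997, -0.001, 0.0]
wrist_force: [0.2, 0.9, -0.0]
grip_width: 0.0853
grasp_force: 0.0
```

Request:
jog_arm([
  {"delta_pos":[-0.289,-0.805,0],"delta_rot":[0,0,-0.2],"grip":-1},
  {"delta_pos":[-0.289,-0.805,0],"delta_rot":[0,0,-0.2],"grip":-1},
  {"delta_pos":[-0.289,-0.805,0],"delta_rot":[0,0,-0.2],"grip":-1},
  {"delta_pos":[-0.289,-0.805,0],"delta_rot":[0,0,-0.2],"grip":-1},
  {"delta_pos":[-0.289,-0.805,0],"delta_rot":[0,0,-0.2],"grip":-1},
  {"delta_pos":[-0.289,-0.805,0],"delta_rot":[0,0,-0.2],"grip":-1},
  {"delta_pos":[-0.289,-0.805,0],"delta_rot":[0,0,-0.2],"grip":-1},
  {"delta_pos":[-0.289,-0.805,0],"delta_rot":[0,0,-0.2],"grip":-1},
])

```text
clock: 3.45
tool_pos: [0.4798, -0.0994, 0.37]
tcp_rot: [-0.0, 1.0, 0.0, 0.0]
wrist_force: [0.1, 0.2, 0.5]
grip_width: 0.0855
grasp_force: 0.0
```

```bash
python3 - <<'E'
from h import *
print(pose(),manip.observe()["clock"])
p=imaging.read_camera("wrist");b=imaging.read_camera("top")
cv2.imwrite("pics/w3.png",cv2.resize(p["image"],(800,600)));np.save("w3.npy",p,allow_pickle=True);np.save("t3.npy",b,allow_pickle=True)
for n,q in(("w",p),("t",b)):
  print(n)
  for l,z in dict(tin_a=0,knife=0,square=0,knife_grip=.02,square_grip=.02,pan=0,spool=0,solder_reel=0,mug=0,woofer=0,pencil=0,trim_ring=0,driver=0).items():
    print(l,*[(round(r["conf"],2),*np.round(r["centre"]),*np.round(ray(q,r["centre"],z)[:2],3)) for r in finder.spot_point(l,q) if r["conf"]>.4])
  for r in finder.silhouettes("tin_a",q):
    if r["conf"]>.4:
      # fit upright 60x72 cylinder: match projected silhouette bbox
      m=r["mask"];ys,xs=np.nonzero(m);c=ray(q,(xs.mean(),ys.mean()),.036)
      print("tin mask",round(r["conf"],2),r["rect"],np.round(c[:2],3),m.sum(),q["image"][m].mean(0).round())
  for l in("knife","square","pan"):
    for r in finder.silhouettes(l,q)[:1]:
      np.save(f"m_{n}_{l}.npy",r["mask"]);print(l,round(r["conf"],2),r["rect"])
E
```

```text
[ 0.47984351 -0.09942899  0.36996057  3.14186448] 3.45
w
tin_a (0.92, np.float64(80.0), np.float64(270.0), np.float64(0.695), np.float64(-0.423)) (0.81, np.float64(189.0), np.float64(220.0), np.float64(0.598), np.float64(-0.216)) (0.67, np.float64(218.0), np.float64(272.0), np.float64(0.699), np.float64(-0.168)) (0.65, np.float64(351.0), np.float64(274.0), np.float64(0.702), np.float64(0.08)) (0.64, np.float64(290.0), np.float64(270.0), np.float64(0.694), np.float64(-0.034)) (0.58, np.float64(250.0), np.float64(205.0), np.float64(0.57), np.float64(-0.107)) (0.45, np.float64(279.0), np.float64(127.0), np.float64(0.437), np.float64(-0.06))
knife (0.6, np.float64(182.0), np.float64(138.0), np.float64(0.456), np.float64(-0.219)) (0.47, np.float64(218.0), np.float64(271.0), np.float64(0.697), np.float64(-0.168))
square (0.74, np.float64(278.0), np.float64(132.0), np.float64(0.445), np.float64(-0.062))
knife_grip (0.65, np.float64(181.0), np.float64(152.0), np.float64(0.475), np.float64(-0.217))
square_grip (0.82, np.float64(280.0), np.float64(129.0), np.float64(0.439), np.float64(-0.059))
[... 2748 characters left out ...]
loat64(201.0), np.float64(0.532), np.float64(-0.029)) (0.58, np.float64(356.0), np.float64(169.0), np.float64(0.616), np.float64(-0.319))
trim_ring (0.86, np.float64(352.0), np.float64(130.0), np.float64(0.73), np.float64(-0.312))
driver
tin mask 0.96 [208.7, 130.3, 23.5, 27.3] [0.697 0.076] 436 [156. 160. 166.]
tin mask 0.94 [246.3, 131.9, 22.4, 26.9] [ 0.689 -0.033] 458 [148. 156. 162.]
tin mask 0.68 [379.0, 126.8, 31.9, 25.0] [ 0.696 -0.422] 463 [ 67.  71. 152.]
tin mask 0.63 [294.6, 133.1, 21.3, 25.7] [ 0.689 -0.166] 420 [146. 150. 155.]
tin mask 0.59 [272.1, 173.8, 20.1, 24.0] [ 0.568 -0.103] 273 [ 80.  85. 177.]
square 0.95 [264.0, 222.2, 14.7, 33.3]
pan 0.91 [370.0, 188.3, 71.1, 62.9]
```

View pics/w3.png

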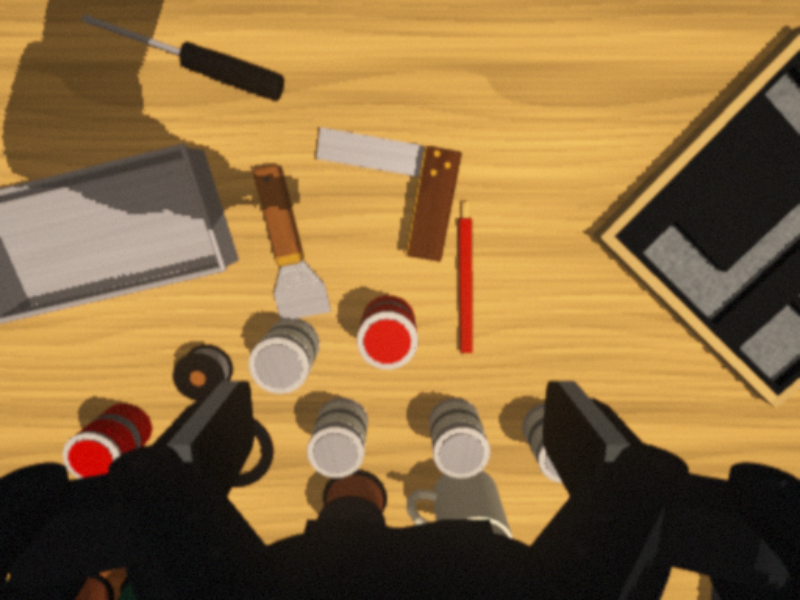

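The wrist view shows white tins at (283,355), (338,440), (460,440) and (548,440). The red cans at (388,330) and (105,440) are excluded: they have the tin's shape but are red. The mask colours confirm this, with the red ones at about R 143–191 and B 35–80 and the white ones neutral. I'll start with tin D at (0.70, 0.075).

```bash
python3 - <<'E'
from h import *
b=np.load("t3.npy",allow_pickle=True).item()
m=np.load("m_t_pan.npy");c,_=cv2.findContours(m.astype(np.uint8),0,1);c=max(c,key=cv2.contourArea)
for z in(.05,):
    r=cv2.minAreaRect(np.array([ray(b,q[0],z)[:2] for q in c],np.float32)*1000);print("pan",r)
plan((.70,.075,.18,180),(.70,.075,.05,180),(.70,.075,.20,180))
E
```

```text
pan ((473.12457275390625, -423.397705078125), (120.15367889404297, 200.28314208984375), 13.314324378967285)
-> [0.7   0.075 0.18 ] dp [-0.879  0.704  0.759] rz -0.002 rows>= 7 q6 6
-> [0.7   0.075 0.05 ] dp [0.   0.   0.52] rz -0.0 rows>= 3 q6 6
-> [0.7   0.075 0.2  ] dp [ 0.   0.  -0.6] rz -0.0 rows>= 4 q6 6
```

Request:
jog_arm([
  {"delta_pos":[-0.88,0.704,0.4],"delta_rot":[0,0,0],"grip":-1},
  {"delta_pos":[-0.88,0.704,0.5],"delta_rot":[0,0,0],"grip":-1},
  {"delta_pos":[-0.88,0.704,0.76],"delta_rot":[0,0,0],"grip":-1},
  {"delta_pos":[-0.88,0.704,0.76],"delta_rot":[0,0,0],"grip":-1},
  {"delta_pos":[-0.88,0.704,0.76],"delta_rot":[0,0,0],"grip":-1},
  {"delta_pos":[-0.88,0.704,0.76],"delta_rot":[0,0,0],"grip":-1},
  {"delta_pos":[-0.88,0.704,0.76],"delta_rot":[0,0,0],"grip":-1},
  {"delta_pos":[-0.88,0.704,0.76],"delta_rot":[0,0,0],"grip":-1},
  {"delta_pos":[-0.88,0.704,0.76],"delta_rot":[0,0,0],"grip":-1},
  {"delta_pos":[-0.88,0.704,0.76],"delta_rot":[0,0,0],"grip":-1},
])

```text
clock: 6.25
tool_pos: [0.7004, 0.0743, 0.1816]
tcp_rot: [0.001, 1.0, -0.0, 0.001]
wrist_force: [0.3, -0.5, -0.6]
grip_width: 0.0856
grasp_force: 0.0
```

```bash
python3 - <<'E'
from h import *
s=manip.observe();print(pose(),s["clock"],s["wrist_force"])
p=imaging.read_camera("top");np.save("t4.npy",p,allow_pickle=True)
w=imaging.read_camera("wrist")
for q in(p,w):
  print([(round(r["conf"],2),*np.round(ray(q,r["centre"],0)[:2],3)) for r in finder.spot_point("tin_a",q) if r["conf"]>.4])
im=p["image"]
cv2.imwrite("pics/t4.png",cv2.resize(im[100:300,180:460],(800,571),interpolation=cv2.INTER_CUBIC))
E
```

```text
[0.70044484 0.07432179 0.18162715 3.13965003] 6.25 [ 0.31528818 -0.52712098 -0.58753815]
[(0.85, np.float64(0.579), np.float64(-0.208)), (0.82, np.float64(0.577), np.float64(-0.099)), (0.72, np.float64(0.691), np.float64(-0.035)), (0.69, np.float64(0.701), np.float64(-0.422)), (0.63, np.float64(0.683), np.float64(-0.169))]
[(0.83, np.float64(0.699), np.float64(0.078)), (0.83, np.float64(0.571), np.float64(-0.111)), (0.82, np.float64(0.692), np.float64(-0.036)), (0.74, np.float64(0.696), np.float64(-0.167))]
```

View pics/t4.png

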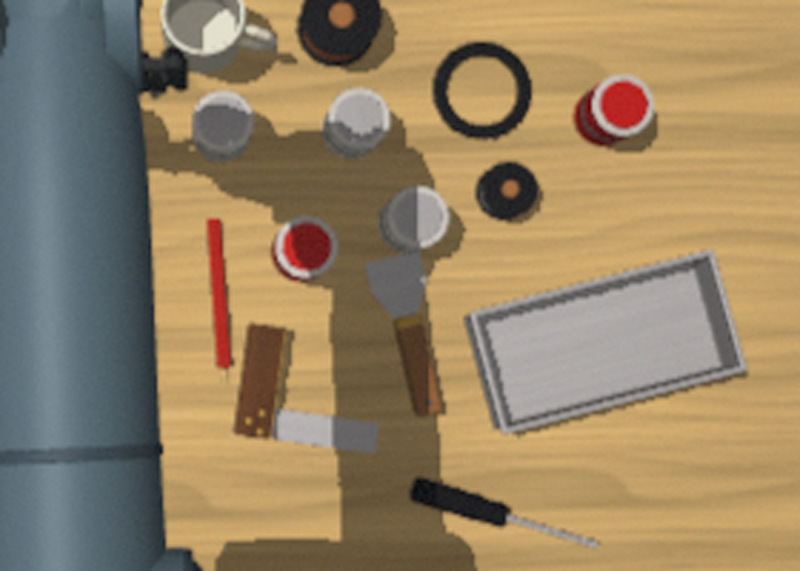

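The crop shows the pan rim at (468,315)–(745,372)–(505,432), the knife and square in place, and the tins at (222,125), (357,120) and (415,220). The red ones stay out. Now I'll grasp tin D and lift it.

Request:
jog_arm([
  {"delta_pos":[0,-0.008,0.2],"delta_rot":[0,0,0],"grip":-1},
  {"delta_pos":[0,-0.008,0.4],"delta_rot":[0,0,0],"grip":-1},
  {"delta_pos":[0,-0.008,0.52],"delta_rot":[0,0,0],"grip":-1},
  {"delta_pos":[0,-0.008,0.52],"delta_rot":[0,0,0],"grip":-1},
  {"delta_pos":[0,-0.008,0.52],"delta_rot":[0,0,0],"grip":1},
  {"delta_pos":[0,-0.008,0.52],"delta_rot":[0,0,0],"grip":1},
  {"delta_pos":[0,-0.008,0.52],"delta_rot":[0,0,0],"grip":1},
  {"delta_pos":[0,-0.008,0.52],"delta_rot":[0,0,0],"grip":1},
  {"delta_pos":[0,-0.008,0.52],"delta_rot":[0,0,0],"grip":1},
  {"delta_pos":[0,-0.008,0.52],"delta_rot":[0,0,0],"grip":1},
], grip_force=70)

```text
clock: 7.45
tool_pos: [0.7034, 0.0732, 0.0542]
tcp_rot: [0.001, 1.0, 0.0, 0.004]
wrist_force: [-0.5, 0.0, 7.0]
grip_width: 0.0569
grasp_force: 74.6
```

Request:
jog_arm([
  {"delta_pos":[0,0,-0.15],"delta_rot":[0,0,0],"grip":1},
  {"delta_pos":[0,0,-0.3],"delta_rot":[0,0,0],"grip":1},
  {"delta_pos":[0,0,-0.45],"delta_rot":[0,0,0],"grip":1},
  {"delta_pos":[0,0,-0.55],"delta_rot":[0,0,0],"grip":1},
  {"delta_pos":[0,0,-0.6],"delta_rot":[0,0,0],"grip":1},
  {"delta_pos":[0,0,-0.6],"delta_rot":[0,0,0],"grip":1},
  {"delta_pos":[0,0,-0.6],"delta_rot":[0,0,0],"grip":1},
  {"delta_pos":[0,0,-0.6],"delta_rot":[0,0,0],"grip":1},
])

```text
clock: 8.25
tool_pos: [0.6997, 0.073, 0.1988]
tcp_rot: [0.001, 1.0, 0.0, -0.001]
wrist_force: [-0.1, -0.1, -1.1]
grip_width: 0.0568
grasp_force: 74.5
```

```bash
python3 - <<'E'
from h import *
b=np.load("t4.npy",allow_pickle=True).item()
P=[ray(b,(180+u/2.857,100+v/2.855),.05)[:2] for u,v in((468,315),(712,252),(745,372),(505,432))];P=np.array(P)
print("pan",P.mean(0),np.linalg.norm(P[1]-P[0]),np.linalg.norm(P[2]-P[1]),np.degrees(np.arctan2(*(P[1]-P[0]+P[2]-P[3])[::-1])))
s=manip.observe();print(pose(),s["clock"],s["wrist_force"],s["grip_width"])
plan((.62,.25,.2,160),(.588,.318,.2,138.5),(.588,.318,.064,138.5),(.588,.318,.2,138.5),(.69,.12,.2,165),(.692,-.034,.18,180))
E
```

```text
pan [ 0.46696151 -0.40259933] 0.24640129072927988 0.12001618951305786 -77.41206863900207
[0.69967489 0.07299273 0.19875257 3.1402861 ] 8.25 [-0.14692246 -0.12463165 -1.05528749] 0.05678320886673433
-> [0.62 0.25 0.2 ] dp [ 0.32   0.708 -0.005] rz 0.443 rows>= 4 q6 42
-> [0.588 0.318 0.2  ] dp [ 0.213  0.212 -0.   ] rz 0.478 rows>= 3 q6 70
-> [0.588 0.318 0.064] dp [0.    0.    0.544] rz -0.0 rows>= 3 q6 70
-> [0.588 0.318 0.2  ] dp [ 0.     0.    -0.544] rz -0.0 rows>= 3 q6 70
-> [0.69 0.12 0.2 ] dp [-0.83  -0.323 -0.   ] rz -0.589 rows>= 5 q6 25
-> [ 0.692 -0.034  0.18 ] dp [-0.167 -0.593  0.08 ] rz -0.333 rows>= 4 q6 -3
```

Tin D reads about -1.1 N against a -0.6 N baseline, so it's empty and goes to the far slot of the pan.

```bash
python3 - <<'E'
from h import *
plan((.61,-.13,.2,150),(.53,-.33,.2,120),(.487,-.479,.2,103.5),(.487,-.479,.063,103.5),(.487,-.479,.2,103.5),(.58,-.3,.2,130),(.67,-.13,.2,155),(.692,-.034,.18,180),(.692,-.034,.05,180))
E
```

```text
-> [ 0.61 -0.13  0.2 ] dp [ 0.358 -0.812 -0.005] rz 0.665 rows>= 5 q6 18
-> [ 0.53 -0.33  0.2 ] dp [-0.123 -0.853 -0.   ] rz 0.667 rows>= 5 q6 28
-> [ 0.487 -0.479  0.2  ] dp [-0.43  -0.447 -0.   ] rz 0.367 rows>= 4 q6 32
-> [ 0.487 -0.479  0.063] dp [0.    0.    0.548] rz -0.0 rows>= 3 q6 32
-> [ 0.487 -0.479  0.2  ] dp [ 0.     0.    -0.548] rz -0.0 rows>= 3 q6 32
-> [ 0.58 -0.3   0.2 ] dp [ 0.609  0.529 -0.   ] rz -0.589 rows>= 5 q6 23
-> [ 0.67 -0.13  0.2 ] dp [ 0.29   0.713 -0.   ] rz -0.556 rows>= 4 q6 14
-> [ 0.692 -0.034  0.18 ] dp [0.083 0.385 0.08 ] rz -0.556 rows>= 3 q6 -3
-> [ 0.692 -0.034  0.05 ] dp [0.   0.   0.52] rz -0.0 rows>= 3 q6 -3
```

Request:
jog_arm([
  {"delta_pos":[0.358,-0.812,0],"delta_rot":[0,0,0.665],"grip":1},
  {"delta_pos":[0.358,-0.812,0],"delta_rot":[0,0,0.665],"grip":1},
  {"delta_pos":[0.358,-0.812,0],"delta_rot":[0,0,0.665],"grip":1},
  {"delta_pos":[0.358,-0.812,0],"delta_rot":[0,0,0.665],"grip":1},
  {"delta_pos":[0.358,-0.812,0],"delta_rot":[0,0,0.665],"grip":1},
  {"delta_pos":[0.358,-0.812,0],"delta_rot":[0,0,0.665],"grip":1},
  {"delta_pos":[0.358,-0.812,0],"delta_rot":[0,0,0.665],"grip":1},
])

```text
clock: 8.95
tool_pos: [0.6098, -0.1298, 0.1989]
tcp_rot: [0.259, 0.966, 0.0, -0.001]
wrist_force: [0.5, 0.2, -0.6]
grip_width: 0.0571
grasp_force: 74.6
```

Request:
jog_arm([
  {"delta_pos":[-0.123,-0.853,0],"delta_rot":[0,0,0.667],"grip":1},
  {"delta_pos":[-0.123,-0.853,0],"delta_rot":[0,0,0.667],"grip":1},
  {"delta_pos":[-0.123,-0.853,0],"delta_rot":[0,0,0.667],"grip":1},
  {"delta_pos":[-0.123,-0.853,0],"delta_rot":[0,0,0.667],"grip":1},
  {"delta_pos":[-0.123,-0.853,0],"delta_rot":[0,0,0.667],"grip":1},
  {"delta_pos":[-0.123,-0.853,0],"delta_rot":[0,0,0.667],"grip":1},
  {"delta_pos":[-0.123,-0.853,0],"delta_rot":[0,0,0.667],"grip":1},
])

```text
clock: 9.65
tool_pos: [0.5312, -0.3284, 0.1993]
tcp_rot: [0.499, 0.866, 0.001, -0.0]
wrist_force: [0.7, -0.4, -0.4]
grip_width: 0.0572
grasp_force: 74.6
```

Request:
jog_arm([
  {"delta_pos":[-0.43,-0.447,0],"delta_rot":[0,0,0.367],"grip":1},
  {"delta_pos":[-0.43,-0.447,0],"delta_rot":[0,0,0.367],"grip":1},
  {"delta_pos":[-0.43,-0.447,0],"delta_rot":[0,0,0.367],"grip":1},
  {"delta_pos":[-0.43,-0.447,0],"delta_rot":[0,0,0.367],"grip":1},
  {"delta_pos":[-0.43,-0.447,0],"delta_rot":[0,0,0.367],"grip":1},
  {"delta_pos":[-0.43,-0.447,0],"delta_rot":[0,0,0.367],"grip":1},
  {"delta_pos":[-0.43,-0.447,0],"delta_rot":[0,0,0.367],"grip":1},
])

```text
clock: 10.35
tool_pos: [0.4888, -0.4765, 0.2]
tcp_rot: [0.618, 0.786, 0.0, -0.0]
wrist_force: [-0.1, -0.7, 1.0]
grip_width: 0.0569
grasp_force: 74.6
```

```bash
python3 - <<'E'
from h import *
s=manip.observe();print(pose(),s["clock"],s["wrist_force"],s["grip_width"])
p=imaging.read_camera("wrist")
cv2.imwrite("pics/w5.png",p["image"])
plan((.487,-.479,.063,103.5))
E
```

```text
[ 0.48876271 -0.4765209   0.20002337  1.80915792] 10.35 [-0.1317526  -0.68518544  0.99803018] 0.05691322317178327
-> [ 0.487 -0.479  0.063] dp [-0.007 -0.008  0.548] rz 0.003 rows>= 3 q6 32
```

View pics/w5.png

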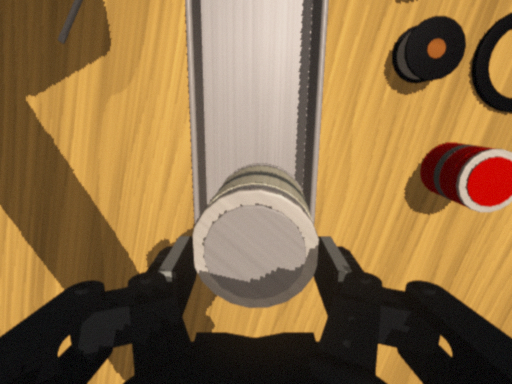

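The tin is held at (256,240) and sits between the pan walls at x=190–325, well centred. Lowering it now.

Request:
jog_arm([
  {"delta_pos":[-0.007,-0.008,0.2],"delta_rot":[0,0,0],"grip":1},
  {"delta_pos":[-0.007,-0.008,0.38],"delta_rot":[0,0,0],"grip":1},
  {"delta_pos":[-0.007,-0.008,0.5],"delta_rot":[0,0,0],"grip":1},
  {"delta_pos":[-0.007,-0.008,0.548],"delta_rot":[0,0,0],"grip":1},
  {"delta_pos":[-0.007,-0.008,0.548],"delta_rot":[0,0,0],"grip":1},
  {"delta_pos":[-0.007,-0.008,0.548],"delta_rot":[0,0,0],"grip":-0.6},
  {"delta_pos":[-0.007,-0.008,0.548],"delta_rot":[0,0,0],"grip":-0.6},
  {"delta_pos":[-0.007,-0.008,0.548],"delta_rot":[0,0,0],"grip":-0.6},
  {"delta_pos":[-0.007,-0.008,0.45],"delta_rot":[0,0,0],"grip":-0.6},
  {"delta_pos":[-0.007,-0.008,0.3],"delta_rot":[0,0,0],"grip":-0.6},
  {"delta_pos":[-0.007,-0.008,0.1],"delta_rot":[0,0,0],"grip":-1},
  {"delta_pos":[-0.007,-0.008,0],"delta_rot":[0,0,0],"grip":-1},
  {"delta_pos":[-0.007,-0.008,0],"delta_rot":[0,0,0],"grip":-1},
])

```text
clock: 11.7
tool_pos: [0.4882, -0.4838, 0.2071]
tcp_rot: [0.619, 0.785, -0.001, 0.006]
wrist_force: [-0.2, -0.3, -0.1]
grip_width: 0.0853
grasp_force: 0.0
```

Request:
jog_arm([
  {"delta_pos":[0.61,0.53,0],"delta_rot":[0,0,-0.589],"grip":-1},
  {"delta_pos":[0.61,0.53,0],"delta_rot":[0,0,-0.589],"grip":-1},
  {"delta_pos":[0.61,0.53,0],"delta_rot":[0,0,-0.589],"grip":-1},
  {"delta_pos":[0.61,0.53,0],"delta_rot":[0,0,-0.589],"grip":-1},
  {"delta_pos":[0.61,0.53,0],"delta_rot":[0,0,-0.589],"grip":-1},
  {"delta_pos":[0.61,0.53,0],"delta_rot":[0,0,-0.589],"grip":-1},
  {"delta_pos":[0.61,0.53,0],"delta_rot":[0,0,-0.589],"grip":-1},
])

```text
clock: 12.4
tool_pos: [0.5788, -0.3027, 0.1996]
tcp_rot: [0.423, 0.906, -0.0, -0.0]
wrist_force: [-0.7, -0.2, -0.8]
grip_width: 0.0857
grasp_force: 0.0
```

Request:
jog_arm([
  {"delta_pos":[0.29,0.713,0],"delta_rot":[0,0,-0.556],"grip":-1},
  {"delta_pos":[0.29,0.713,0],"delta_rot":[0,0,-0.556],"grip":-1},
  {"delta_pos":[0.29,0.713,0],"delta_rot":[0,0,-0.556],"grip":-1},
  {"delta_pos":[0.29,0.713,0],"delta_rot":[0,0,-0.556],"grip":-1},
  {"delta_pos":[0.29,0.713,0],"delta_rot":[0,0,-0.556],"grip":-1},
  {"delta_pos":[0.29,0.713,0],"delta_rot":[0,0,-0.556],"grip":-1},
  {"delta_pos":[0.29,0.713,0],"delta_rot":[0,0,-0.556],"grip":-1},
])

```text
clock: 13.1
tool_pos: [0.6686, -0.1341, 0.1996]
tcp_rot: [0.218, 0.976, -0.0, -0.0]
wrist_force: [-0.2, 0.7, -0.3]
grip_width: 0.0852
grasp_force: 0.0
```

```bash
python3 - <<'E'
from h import *
s=manip.observe();print(pose(),s["clock"],s["wrist_force"])
for n in("top","wrist"):
  q=imaging.read_camera(n)
  print([(round(r["conf"],2),*np.round(ray(q,r["centre"],0)[:2],3)) for r in finder.spot_point("tin_a",q) if r["conf"]>.4])
plan((.692,-.034,.18,180))
E
```

```text
[ 0.66862492 -0.13406686  0.199648    2.7023673 ] 13.1 [-0.2467287   0.74748175 -0.26081102]
[(0.92, np.float64(0.491), np.float64(-0.477)), (0.71, np.float64(0.688), np.float64(-0.025))]
[(0.74, np.float64(0.696), np.float64(-0.032)), (0.71, np.float64(0.693), np.float64(-0.168)), (0.69, np.float64(0.702), np.float64(-0.423)), (0.62, np.float64(0.57), np.float64(-0.109)), (0.57, np.float64(0.595), np.float64(-0.215))]
-> [ 0.692 -0.034  0.18 ] dp [0.085 0.4   0.08 ] rz -0.559 rows>= 3 q6 -3
```

Tin D is in the pan. Next is tin C at (0.693, -0.033).

Request:
jog_arm([
  {"delta_pos":[0.085,0.4,0.08],"delta_rot":[0,0,-0.56],"grip":-1},
  {"delta_pos":[0.085,0.4,0.08],"delta_rot":[0,0,-0.56],"grip":-1},
  {"delta_pos":[0.085,0.4,0.08],"delta_rot":[0,0,-0.56],"grip":-1},
  {"delta_pos":[0.085,0.4,0.08],"delta_rot":[0,0,-0.56],"grip":-1},
  {"delta_pos":[0.085,0.4,0.08],"delta_rot":[0,0,-0.56],"grip":-1},
  {"delta_pos":[0.085,0.4,0.08],"delta_rot":[0,0,-0.56],"grip":-1},
])

```text
clock: 13.9
tool_pos: [0.6923, -0.0338, 0.1804]
tcp_rot: [0.0, 1.0, -0.0, 0.0]
wrist_force: [-1.2, -0.5, -0.8]
grip_width: 0.0857
grasp_force: 0.0
```

Request:
jog_arm([
  {"delta_pos":[0,0,0.2],"delta_rot":[0,0,0],"grip":-1},
  {"delta_pos":[0,0,0.4],"delta_rot":[0,0,0],"grip":-1},
  {"delta_pos":[0,0,0.52],"delta_rot":[0,0,0],"grip":-1},
  {"delta_pos":[0,0,0.52],"delta_rot":[0,0,0],"grip":-1},
  {"delta_pos":[0,0,0.52],"delta_rot":[0,0,0],"grip":1},
  {"delta_pos":[0,0,0.52],"delta_rot":[0,0,0],"grip":1},
  {"delta_pos":[0,0,0.52],"delta_rot":[0,0,0],"grip":1},
  {"delta_pos":[0,0,0.52],"delta_rot":[0,0,0],"grip":1},
  {"delta_pos":[0,0,0.52],"delta_rot":[0,0,0],"grip":1},
  {"delta_pos":[0,0,0.4],"delta_rot":[0,0,0],"grip":1},
  {"delta_pos":[0,0,0.25],"delta_rot":[0,0,0],"grip":1},
  {"delta_pos":[0,0,0.1],"delta_rot":[0,0,0],"grip":1},
  {"delta_pos":[0,0,-0.05],"delta_rot":[0,0,0],"grip":1},
  {"delta_pos":[0,0,-0.08],"delta_rot":[0,0,0],"grip":1},
  {"delta_pos":[0,0,-0.08],"delta_rot":[0,0,0],"grip":1},
  {"delta_pos":[0,0,-0.08],"delta_rot":[0,0,0],"grip":1},
  {"delta_pos":[0,0,-0.08],"delta_rot":[0,0,0],"grip":1},
])

```text
clock: 15.6
tool_pos: [0.6911, -0.032, 0.1976]
tcp_rot: [-0.002, 1.0, 0.0, -0.002]
wrist_force: [-1.3, 0.4, -0.3]
grip_width: 0.0571
grasp_force: 74.5
```

```bash
python3 - <<'E'
from h import *
s=manip.observe();print(pose(),s["clock"],s["wrist_force"],s["grip_width"])
plan((.66,.18,.2,160),(.588,.318,.2,138.5),(.588,.318,.064,138.5),(.588,.318,.2,138.5),(.68,.12,.2,160),(.693,-.06,.2,175),(.693,-.167,.18,190),start=(.693,-.033,.2,180))
E
```

```text
[ 0.69109107 -0.03201424  0.19759991  3.14498055] 15.6 [-1.27931678  0.36293568 -0.27839433] 0.05711490236868564
-> [0.66 0.18 0.2 ] dp [ 0.132  0.852 -0.   ] rz 0.444 rows>= 5 q6 35
-> [0.588 0.318 0.2  ] dp [ 0.459  0.42  -0.   ] rz 0.478 rows>= 4 q6 70
-> [0.588 0.318 0.064] dp [0.    0.    0.544] rz -0.0 rows>= 3 q6 70
-> [0.588 0.318 0.2  ] dp [ 0.     0.    -0.544] rz -0.0 rows>= 3 q6 70
-> [0.68 0.12 0.2 ] dp [-0.8   -0.349 -0.   ] rz -0.478 rows>= 5 q6 30
-> [ 0.693 -0.06   0.2  ] dp [-0.295 -0.659 -0.   ] rz -0.333 rows>= 4 q6 0
-> [ 0.693 -0.167  0.18 ] dp [-0.037 -0.426  0.08 ] rz -0.333 rows>= 3 q6 -24
```

Tin C is also empty (-0.3 N with a 57 mm grip), so it goes to the middle slot.

```bash
python3 - <<'E'
from h import *
plan((.56,-.24,.2,143),(.469,-.403,.2,103.5),(.469,-.403,.063,103.5),(.60,-.27,.2,138),(.693,-.167,.18,170))
E
```

```text
-> [ 0.56 -0.24  0.2 ] dp [ 0.527 -0.83  -0.01 ] rz 0.827 rows>= 5 q6 14
-> [ 0.469 -0.403  0.2  ] dp [-0.102 -0.74  -0.   ] rz 0.878 rows>= 5 q6 36
-> [ 0.469 -0.403  0.063] dp [0.    0.    0.548] rz -0.0 rows>= 3 q6 36
-> [ 0.6  -0.27  0.2 ] dp [ 0.395  0.634 -0.548] rz -0.767 rows>= 5 q6 18
-> [ 0.693 -0.167  0.18 ] dp [-0.001  0.555  0.08 ] rz -0.711 rows>= 4 q6 -4
```

Request:
jog_arm([
  {"delta_pos":[0.527,-0.83,-0.01],"delta_rot":[0,0,0.827],"grip":1},
  {"delta_pos":[0.527,-0.83,-0.01],"delta_rot":[0,0,0.827],"grip":1},
  {"delta_pos":[0.527,-0.83,-0.01],"delta_rot":[0,0,0.827],"grip":1},
  {"delta_pos":[0.527,-0.83,-0.01],"delta_rot":[0,0,0.827],"grip":1},
  {"delta_pos":[0.527,-0.83,-0.01],"delta_rot":[0,0,0.827],"grip":1},
  {"delta_pos":[0.527,-0.83,-0.01],"delta_rot":[0,0,0.827],"grip":1},
  {"delta_pos":[0.527,-0.83,-0.01],"delta_rot":[0,0,0.827],"grip":1},
  {"delta_pos":[0.527,-0.83,-0.01],"delta_rot":[0,0,0.827],"grip":1},
])

```text
clock: 16.4
tool_pos: [0.5611, -0.2391, 0.2012]
tcp_rot: [0.317, 0.948, 0.0, -0.001]
wrist_force: [-0.0, 0.1, 0.2]
grip_width: 0.0573
grasp_force: 74.6
```

Request:
jog_arm([
  {"delta_pos":[-0.102,-0.74,0],"delta_rot":[0,0,0.878],"grip":1},
  {"delta_pos":[-0.102,-0.74,0],"delta_rot":[0,0,0.878],"grip":1},
  {"delta_pos":[-0.102,-0.74,0],"delta_rot":[0,0,0.878],"grip":1},
  {"delta_pos":[-0.102,-0.74,0],"delta_rot":[0,0,0.878],"grip":1},
  {"delta_pos":[-0.102,-0.74,0],"delta_rot":[0,0,0.878],"grip":1},
  {"delta_pos":[-0.102,-0.74,0],"delta_rot":[0,0,0.878],"grip":1},
  {"delta_pos":[-0.102,-0.74,0],"delta_rot":[0,0,0.878],"grip":1},
  {"delta_pos":[-0.102,-0.74,0],"delta_rot":[0,0,0.878],"grip":1},
])

```text
clock: 17.2
tool_pos: [0.4712, -0.4018, 0.2021]
tcp_rot: [0.618, 0.786, 0.0, -0.0]
wrist_force: [0.2, 0.5, -0.2]
grip_width: 0.057
grasp_force: 74.7
```

Request:
jog_arm([
  {"delta_pos":[0,0,0.2],"delta_rot":[0,0,0],"grip":1},
  {"delta_pos":[0,0,0.38],"delta_rot":[0,0,0],"grip":1},
  {"delta_pos":[0,0,0.5],"delta_rot":[0,0,0],"grip":1},
  {"delta_pos":[0,0,0.548],"delta_rot":[0,0,0],"grip":1},
  {"delta_pos":[0,0,0.548],"delta_rot":[0,0,0],"grip":1},
  {"delta_pos":[0,0,0.548],"delta_rot":[0,0,0],"grip":-0.6},
  {"delta_pos":[0,0,0.548],"delta_rot":[0,0,0],"grip":-0.6},
  {"delta_pos":[0,0,0.548],"delta_rot":[0,0,0],"grip":-0.6},
  {"delta_pos":[0,0,0.45],"delta_rot":[0,0,0],"grip":-0.6},
  {"delta_pos":[0,0,0.3],"delta_rot":[0,0,0],"grip":-0.6},
  {"delta_pos":[0,0,0.1],"delta_rot":[0,0,0],"grip":-1},
  {"delta_pos":[0,0,0],"delta_rot":[0,0,0],"grip":-1},
  {"delta_pos":[0,0,0],"delta_rot":[0,0,0],"grip":-1},
])

```text
clock: 18.5
tool_pos: [0.4727, -0.4059, 0.209]
tcp_rot: [0.619, 0.785, -0.001, 0.006]
wrist_force: [0.5, -0.1, 0.8]
grip_width: 0.0853
grasp_force: 0.0
```

Request:
jog_arm([
  {"delta_pos":[0.395,0.634,0],"delta_rot":[0,0,-0.767],"grip":-1},
  {"delta_pos":[0.395,0.634,0],"delta_rot":[0,0,-0.767],"grip":-1},
  {"delta_pos":[0.395,0.634,0],"delta_rot":[0,0,-0.767],"grip":-1},
  {"delta_pos":[0.395,0.634,0],"delta_rot":[0,0,-0.767],"grip":-1},
  {"delta_pos":[0.395,0.634,0],"delta_rot":[0,0,-0.767],"grip":-1},
  {"delta_pos":[0.395,0.634,0],"delta_rot":[0,0,-0.767],"grip":-1},
  {"delta_pos":[0.395,0.634,0],"delta_rot":[0,0,-0.767],"grip":-1},
])

```text
clock: 19.2
tool_pos: [0.6006, -0.2709, 0.202]
tcp_rot: [0.359, 0.933, -0.0, -0.0]
wrist_force: [-0.7, -0.9, 0.6]
grip_width: 0.0854
grasp_force: 0.0
```

Request:
jog_arm([
  {"delta_pos":[0,0.555,0.08],"delta_rot":[0,0,-0.711],"grip":-1},
  {"delta_pos":[0,0.555,0.08],"delta_rot":[0,0,-0.711],"grip":-1},
  {"delta_pos":[0,0.555,0.08],"delta_rot":[0,0,-0.711],"grip":-1},
  {"delta_pos":[0,0.555,0.08],"delta_rot":[0,0,-0.711],"grip":-1},
  {"delta_pos":[0,0.555,0.08],"delta_rot":[0,0,-0.711],"grip":-1},
  {"delta_pos":[0,0.555,0.08],"delta_rot":[0,0,-0.711],"grip":-1},
  {"delta_pos":[0,0.555,0.08],"delta_rot":[0,0,-0.711],"grip":-1},
])

```text
clock: 19.9
tool_pos: [0.6935, -0.1688, 0.1828]
tcp_rot: [0.089, 0.996, -0.0, 0.0]
wrist_force: [-0.2, 0.7, 0.5]
grip_width: 0.0854
grasp_force: 0.0
```

```bash
python3 - <<'E'
from h import *
s=manip.observe();print(pose(),s["clock"],s["wrist_force"])
for n in("top","wrist"):
  q=imaging.read_camera(n)
  print([(round(r["conf"],2),*np.round(ray(q,r["centre"],0)[:2],3)) for r in finder.spot_point("tin_a",q) if r["conf"]>.4])
plan((.693,-.167,.05,170))
E
```

```text
[ 0.69349069 -0.16883707  0.18284768  2.96267458] 19.9 [-0.15898003  0.66606683  0.4569832 ]
[(0.82, np.float64(0.694), np.float64(-0.409)), (0.79, np.float64(0.465), np.float64(-0.402)), (0.77, np.float64(0.58), np.float64(-0.106)), (0.63, np.float64(0.685), np.float64(-0.163)), (0.55, np.float64(0.469), np.float64(0.296))]
[(0.82, np.float64(0.694), np.float64(-0.165)), (0.63, np.float64(0.699), np.float64(-0.423)), (0.62, np.float64(0.597), np.float64(-0.217))]
-> [ 0.693 -0.167  0.05 ] dp [0.004 0.003 0.531] rz -0.003 rows>= 3 q6 -4
```

Request:
jog_arm([
  {"delta_pos":[0,0.012,0.2],"delta_rot":[0,0,0],"grip":-1},
  {"delta_pos":[0,0.012,0.4],"delta_rot":[0,0,0],"grip":-1},
  {"delta_pos":[0,0.012,0.53],"delta_rot":[0,0,0],"grip":-1},
  {"delta_pos":[0,0.012,0.53],"delta_rot":[0,0,0],"grip":-1},
  {"delta_pos":[0,0.012,0.53],"delta_rot":[0,0,0],"grip":1},
  {"delta_pos":[0,0.012,0.53],"delta_rot":[0,0,0],"grip":1},
  {"delta_pos":[0,0.012,0.53],"delta_rot":[0,0,0],"grip":1},
  {"delta_pos":[0,0.012,0.53],"delta_rot":[0,0,0],"grip":1},
  {"delta_pos":[0,0.012,0.53],"delta_rot":[0,0,0],"grip":1},
  {"delta_pos":[0,0.012,0.4],"delta_rot":[0,0,0],"grip":1},
  {"delta_pos":[0,0.012,0.25],"delta_rot":[0,0,0],"grip":1},
  {"delta_pos":[0,0.012,0.1],"delta_rot":[0,0,0],"grip":1},
  {"delta_pos":[0,0.012,-0.05],"delta_rot":[0,0,0],"grip":1},
  {"delta_pos":[0,0.012,-0.08],"delta_rot":[0,0,0],"grip":1},
  {"delta_pos":[0,0.012,-0.08],"delta_rot":[0,0,0],"grip":1},
  {"delta_pos":[0,0.012,-0.08],"delta_rot":[0,0,0],"grip":1},
  {"delta_pos":[0,0.012,-0.08],"delta_rot":[0,0,0],"grip":1},
])

```text
clock: 21.8
tool_pos: [0.6937, -0.1639, 0.2]
tcp_rot: [0.087, 0.996, 0.0, -0.002]
wrist_force: [-1.5, -0.2, -0.7]
grip_width: 0.0572
grasp_force: 74.5
```

```bash
python3 - <<'E'
from h import *
s=manip.observe();print(pose(),s["clock"],s["wrist_force"],s["grip_width"])
plan((.69,.05,.2,165),(.63,.24,.2,148),(.588,.318,.2,138.5),(.588,.318,.064,138.5))
E
```

```text
[ 0.69365793 -0.16385913  0.20001344  2.96668006] 21.8 [-1.45213005 -0.17804931 -0.69470788] 0.05715619097950257
-> [0.69 0.05 0.2 ] dp [0.163 0.84  0.   ] rz 0.111 rows>= 5 q6 19
-> [0.63 0.24 0.2 ] dp [ 0.429  0.672 -0.   ] rz 0.378 rows>= 4 q6 53
-> [0.588 0.318 0.2  ] dp [ 0.308  0.176 -0.   ] rz 0.211 rows>= 2 q6 70
-> [0.588 0.318 0.064] dp [0.    0.    0.544] rz -0.0 rows>= 3 q6 70
```

```bash
python3 - <<'E'
from h import *
F=[];T=[]
for i in range(6):
    imaging.read_camera("wrist");s=manip.observe();F.append(np.r_[s["wrist_force"],s["moment"]]);T.append(s["joint_torque"])
print(np.mean(F,0).round(2),np.std(F,0).round(2),np.mean(T,0).round(2))
plan((.60,-.27,.2,138),(.451,-.327,.2,103.5),(.451,-.327,.063,103.5),(.451,-.327,.2,103.5),(.597,-.217,.18,160))
E
```

```text
[-0.3  -0.24 -0.16  0.    0.02  0.02] [0.32 0.44 0.49 0.03 0.02 0.02] [ 0.000e+00 -6.143e+01  2.733e+01  2.000e-02 -0.000e+00  0.000e+00]
-> [ 0.6  -0.27  0.2 ] dp [ 0.298 -0.483  0.006] rz 0.711 rows>= 4 q6 18
-> [ 0.451 -0.327  0.2  ] dp [ 0.29  -0.568 -0.   ] rz 0.767 rows>= 5 q6 41
-> [ 0.451 -0.327  0.063] dp [0.    0.    0.548] rz -0.0 rows>= 3 q6 41
-> [ 0.451 -0.327  0.2  ] dp [ 0.     0.    -0.548] rz -0.0 rows>= 3 q6 41
-> [ 0.597 -0.217  0.18 ] dp [0.292 0.671 0.08 ] rz -1.256 rows>= 7 q6 0
```

Tin B averages -0.2 N, so it's empty and goes to the near slot.

Request:
jog_arm([
  {"delta_pos":[0.298,-0.483,0],"delta_rot":[0,0,0.711],"grip":1},
  {"delta_pos":[0.298,-0.483,0],"delta_rot":[0,0,0.711],"grip":1},
  {"delta_pos":[0.298,-0.483,0],"delta_rot":[0,0,0.711],"grip":1},
  {"delta_pos":[0.298,-0.483,0],"delta_rot":[0,0,0.711],"grip":1},
  {"delta_pos":[0.298,-0.483,0],"delta_rot":[0,0,0.711],"grip":1},
  {"delta_pos":[0.298,-0.483,0],"delta_rot":[0,0,0.711],"grip":1},
  {"delta_pos":[0.298,-0.483,0],"delta_rot":[0,0,0.711],"grip":1},
])

```text
clock: 22.8
tool_pos: [0.601, -0.2694, 0.2022]
tcp_rot: [0.357, 0.934, 0.0, 0.0]
wrist_force: [0.6, -0.4, -0.0]
grip_width: 0.0564
grasp_force: 74.6
```

Request:
jog_arm([
  {"delta_pos":[0.29,-0.568,0],"delta_rot":[0,0,0.767],"grip":1},
  {"delta_pos":[0.29,-0.568,0],"delta_rot":[0,0,0.767],"grip":1},
  {"delta_pos":[0.29,-0.568,0],"delta_rot":[0,0,0.767],"grip":1},
  {"delta_pos":[0.29,-0.568,0],"delta_rot":[0,0,0.767],"grip":1},
  {"delta_pos":[0.29,-0.568,0],"delta_rot":[0,0,0.767],"grip":1},
  {"delta_pos":[0.29,-0.568,0],"delta_rot":[0,0,0.767],"grip":1},
  {"delta_pos":[0.29,-0.568,0],"delta_rot":[0,0,0.767],"grip":1},
  {"delta_pos":[0.29,-0.568,0],"delta_rot":[0,0,0.767],"grip":1},
])

```text
clock: 23.6
tool_pos: [0.4527, -0.3267, 0.2022]
tcp_rot: [0.618, 0.786, 0.0, 0.0]
wrist_force: [-0.3, 0.2, -1.3]
grip_width: 0.0569
grasp_force: 74.7
```

Request:
jog_arm([
  {"delta_pos":[0,0,0.2],"delta_rot":[0,0,0],"grip":1},
  {"delta_pos":[0,0,0.38],"delta_rot":[0,0,0],"grip":1},
  {"delta_pos":[0,0,0.5],"delta_rot":[0,0,0],"grip":1},
  {"delta_pos":[0,0,0.548],"delta_rot":[0,0,0],"grip":1},
  {"delta_pos":[0,0,0.548],"delta_rot":[0,0,0],"grip":1},
  {"delta_pos":[0,0,0.548],"delta_rot":[0,0,0],"grip":-0.6},
  {"delta_pos":[0,0,0.548],"delta_rot":[0,0,0],"grip":-0.6},
  {"delta_pos":[0,0,0.548],"delta_rot":[0,0,0],"grip":-0.6},
  {"delta_pos":[0,0,0.45],"delta_rot":[0,0,0],"grip":-0.6},
  {"delta_pos":[0,0,0.3],"delta_rot":[0,0,0],"grip":-0.6},
  {"delta_pos":[0,0,0.1],"delta_rot":[0,0,0],"grip":-1},
  {"delta_pos":[0,0,0],"delta_rot":[0,0,0],"grip":-1},
  {"delta_pos":[0,0,0],"delta_rot":[0,0,0],"grip":-1},
])

```text
clock: 24.9
tool_pos: [0.4542, -0.3297, 0.2085]
tcp_rot: [0.619, 0.785, -0.0, 0.006]
wrist_force: [-0.2, 0.2, 0.2]
grip_width: 0.0854
grasp_force: 0.0
```

```bash
python3 - <<'E'
from h import *
s=manip.observe();print(pose(),s["clock"],s["wrist_force"])
plan((.52,-.27,.2,130),(.597,-.217,.18,160))
for n in("top",):
  q=imaging.read_camera(n)
  print([(round(r["conf"],2),*np.round(ray(q,r["centre"],0)[:2],3)) for r in finder.spot_point("tin_a",q) if r["conf"]>.4])
E
```

```text
[ 0.45415544 -0.32965478  0.2085076   1.80595314] 24.9 [-0.19291825  0.17837175  0.20046876]
-> [ 0.52 -0.27  0.2 ] dp [0.171 0.312 0.034] rz -0.589 rows>= 4 q6 23
-> [ 0.597 -0.217  0.18 ] dp [-0.036  0.372  0.08 ] rz -0.667 rows>= 4 q6 0
[(0.97, np.float64(0.443), np.float64(-0.328)), (0.7, np.float64(0.598), np.float64(-0.212)), (0.68, np.float64(0.697), np.float64(-0.417)), (0.66, np.float64(0.574), np.float64(-0.105)), (0.64, np.float64(0.492), np.float64(-0.482)), (0.63, np.float64(0.465), np.float64(-0.401))]
```

Request:
jog_arm([
  {"delta_pos":[0.185,0.31,0],"delta_rot":[0,0,-0.589],"grip":-1},
  {"delta_pos":[0.185,0.31,0],"delta_rot":[0,0,-0.589],"grip":-1},
  {"delta_pos":[0.185,0.31,0],"delta_rot":[0,0,-0.589],"grip":-1},
  {"delta_pos":[0.185,0.31,0],"delta_rot":[0,0,-0.589],"grip":-1},
  {"delta_pos":[0.185,0.31,0],"delta_rot":[0,0,-0.589],"grip":-1},
  {"delta_pos":[0.185,0.31,0],"delta_rot":[0,0,-0.589],"grip":-1},
  {"delta_pos":[0.185,0.31,0],"delta_rot":[0,0,-0.589],"grip":-1},
])

```text
clock: 25.7
tool_pos: [0.5154, -0.2646, 0.2021]
tcp_rot: [0.424, 0.906, 0.0, -0.0]
wrist_force: [-0.3, -0.2, -0.3]
grip_width: 0.0854
grasp_force: 0.0
```

Request:
jog_arm([
  {"delta_pos":[-0.036,0.372,0.08],"delta_rot":[0,0,-0.667],"grip":-1},
  {"delta_pos":[-0.036,0.372,0.08],"delta_rot":[0,0,-0.667],"grip":-1},
  {"delta_pos":[-0.036,0.372,0.08],"delta_rot":[0,0,-0.667],"grip":-1},
  {"delta_pos":[-0.036,0.372,0.08],"delta_rot":[0,0,-0.667],"grip":-1},
  {"delta_pos":[-0.036,0.372,0.08],"delta_rot":[0,0,-0.667],"grip":-1},
  {"delta_pos":[-0.036,0.372,0.08],"delta_rot":[0,0,-0.667],"grip":-1},
  {"delta_pos":[-0.036,0.372,0.08],"delta_rot":[0,0,-0.667],"grip":-1},
])

```text
clock: 26.4
tool_pos: [0.5928, -0.2117, 0.1826]
tcp_rot: [0.175, 0.985, 0.0, 0.0]
wrist_force: [-0.5, -0.1, -0.3]
grip_width: 0.0853
grasp_force: 0.0
```

```bash
python3 - <<'E'
from h import *
s=manip.observe();print(pose(),s["clock"])
q=imaging.read_camera("wrist")
print([(round(r["conf"],2),*np.round(ray(q,r["centre"],0)[:2],3)) for r in finder.spot_point("tin_a",q) if r["conf"]>.4])
plan((.597,-.217,.05,160))
E
```

```text
[ 0.59282176 -0.2117295   0.18255561  2.79010332] 26.4
[(0.76, np.float64(0.569), np.float64(-0.107)), (0.75, np.float64(0.474), np.float64(-0.402)), (0.56, np.float64(0.596), np.float64(-0.218)), (0.56, np.float64(0.453), np.float64(-0.324))]
-> [ 0.597 -0.217  0.05 ] dp [-0.023 -0.015  0.53 ] rz -0.002 rows>= 3 q6 0
```

Request:
jog_arm([
  {"delta_pos":[-0.023,-0.015,0.2],"delta_rot":[0,0,0],"grip":-1},
  {"delta_pos":[-0.023,-0.015,0.4],"delta_rot":[0,0,0],"grip":-1},
  {"delta_pos":[-0.023,-0.015,0.53],"delta_rot":[0,0,0],"grip":-1},
  {"delta_pos":[-0.023,-0.015,0.53],"delta_rot":[0,0,0],"grip":-1},
  {"delta_pos":[-0.023,-0.015,0.53],"delta_rot":[0,0,0],"grip":1},
  {"delta_pos":[-0.023,-0.015,0.53],"delta_rot":[0,0,0],"grip":1},
  {"delta_pos":[-0.023,-0.015,0.53],"delta_rot":[0,0,0],"grip":1},
  {"delta_pos":[-0.023,-0.015,0.53],"delta_rot":[0,0,0],"grip":1},
  {"delta_pos":[-0.023,-0.015,0.53],"delta_rot":[0,0,0],"grip":1},
  {"delta_pos":[-0.023,-0.015,0.4],"delta_rot":[0,0,0],"grip":1},
  {"delta_pos":[-0.023,-0.015,0.25],"delta_rot":[0,0,0],"grip":1},
  {"delta_pos":[-0.023,-0.015,0.1],"delta_rot":[0,0,0],"grip":1},
  {"delta_pos":[-0.023,-0.015,-0.05],"delta_rot":[0,0,0],"grip":1},
  {"delta_pos":[-0.023,-0.015,-0.08],"delta_rot":[0,0,0],"grip":1},
  {"delta_pos":[-0.023,-0.015,-0.08],"delta_rot":[0,0,0],"grip":1},
  {"delta_pos":[-0.023,-0.015,-0.08],"delta_rot":[0,0,0],"grip":1},
  {"delta_pos":[-0.023,-0.015,-0.08],"delta_rot":[0,0,0],"grip":1},
])

```text
clock: 28.2
tool_pos: [0.5956, -0.2159, 0.1993]
tcp_rot: [0.174, 0.985, 0.001, -0.003]
wrist_force: [-0.4, 0.3, -6.0]
grip_width: 0.0569
grasp_force: 78.0
```

```bash
python3 - <<'E'
from h import *
s=manip.observe();print(pose(),s["clock"],s["wrist_force"],s["grip_width"])
plan((.62,.0,.2,160),(.61,.23,.2,148),(.588,.318,.2,138.5),(.588,.318,.064,138.5))
E
```

```text
[ 0.59563415 -0.21593813  0.19931638  2.79236197] 28.2 [-0.44590171  0.32222478 -6.04210449] 0.056942661614729266
-> [0.62 0.   0.2 ] dp [ 0.204  0.845 -0.003] rz -0.0 rows>= 5 q6 20
-> [0.61 0.23 0.2 ] dp [ 0.352  0.851 -0.   ] rz 0.267 rows>= 5 q6 53
-> [0.588 0.318 0.2  ] dp [ 0.261  0.252 -0.   ] rz 0.211 rows>= 2 q6 70
-> [0.588 0.318 0.064] dp [0.    0.    0.544] rz -0.0 rows>= 3 q6 70
```

Tin A reads -6.0 N, so it's full and goes to a cell.

Request:
jog_arm([
  {"delta_pos":[0.1,0.42,0],"delta_rot":[0,0,0],"grip":1},
  {"delta_pos":[0.15,0.6,0],"delta_rot":[0,0,0],"grip":1},
  {"delta_pos":[0.204,0.845,0],"delta_rot":[0,0,0],"grip":1},
  {"delta_pos":[0.204,0.845,0],"delta_rot":[0,0,0],"grip":1},
  {"delta_pos":[0.204,0.845,0],"delta_rot":[0,0,0],"grip":1},
  {"delta_pos":[0.204,0.845,0],"delta_rot":[0,0,0],"grip":1},
  {"delta_pos":[0.204,0.845,0],"delta_rot":[0,0,0],"grip":1},
])

```text
clock: 28.9
tool_pos: [0.6207, -0.001, 0.2008]
tcp_rot: [0.173, 0.985, -0.001, -0.001]
wrist_force: [0.6, -1.2, -5.6]
grip_width: 0.0572
grasp_force: 78.2
```

Request:
jog_arm([
  {"delta_pos":[0.352,0.851,0],"delta_rot":[0,0,0.267],"grip":1},
  {"delta_pos":[0.352,0.851,0],"delta_rot":[0,0,0.267],"grip":1},
  {"delta_pos":[0.352,0.851,0],"delta_rot":[0,0,0.267],"grip":1},
  {"delta_pos":[0.352,0.851,0],"delta_rot":[0,0,0.267],"grip":1},
  {"delta_pos":[0.352,0.851,0],"delta_rot":[0,0,0.267],"grip":1},
  {"delta_pos":[0.352,0.851,0],"delta_rot":[0,0,0.267],"grip":1},
  {"delta_pos":[0.352,0.851,0],"delta_rot":[0,0,0.267],"grip":1},
])

```text
clock: 29.6
tool_pos: [0.6118, 0.2281, 0.2014]
tcp_rot: [0.276, 0.961, -0.001, -0.0]
wrist_force: [0.2, -0.3, -5.4]
grip_width: 0.0569
grasp_force: 78.5
```

Request:
jog_arm([
  {"delta_pos":[0.261,0.252,0.3],"delta_rot":[0,0,0.211],"grip":1},
  {"delta_pos":[0.261,0.252,0.3],"delta_rot":[0,0,0.211],"grip":1},
  {"delta_pos":[0.261,0.252,0.3],"delta_rot":[0,0,0.211],"grip":1},
  {"delta_pos":[0.261,0.252,0.3],"delta_rot":[0,0,0.211],"grip":1},
  {"delta_pos":[0.261,0.252,0.3],"delta_rot":[0,0,0.211],"grip":1},
  {"delta_pos":[0.261,0.252,0.3],"delta_rot":[0,0,0.211],"grip":1},
])

```text
clock: 30.2
tool_pos: [0.5916, 0.3155, 0.1289]
tcp_rot: [0.356, 0.935, 0.001, 0.001]
wrist_force: [0.7, 0.1, -4.8]
grip_width: 0.0568
grasp_force: 78.4
```

```bash
python3 - <<'E'
from h import *
s=manip.observe();print(pose(),s["clock"],s["grip_width"])
p=imaging.read_camera("wrist");im=p["image"].copy()
P=pose()
for z in(P[2]-.05,P[2]+.022):
    for a in np.linspace(0,6.28,40):
        cv2.circle(im,tuple(int(v) for v in proj(p,[.588+.03*np.cos(a),.318+.03*np.sin(a),z])),1,(0,255,0) if z>.1 else (0,0,255),-1)
t=np.radians(48.5);ex=np.array([np.cos(t),np.sin(t)]);ey=np.array([-ex[1],ex[0]]);c=np.array([.530,.3693])-.078*ey
pl=[proj(p,[*(c+.035*(a*ex+b*ey)),.022]) for a,b in((1,1),(1,-1),(-1,-1),(-1,1))];cv2.polylines(im,[np.int32(pl)],1,(255,255,0),1)
cv2.imwrite("pics/w6.png",cv2.resize(im,(800,600)))
plan((*c,.064,138.5))
E
```

```text
[0.59157006 0.3155368  0.12885963 2.41447443] 30.2 0.05684746397490034
-> [0.588 0.318 0.064] dp [ 0.014 -0.003  0.26 ] rz -0.004 rows>= 2 q6 70
```

View pics/w6.png

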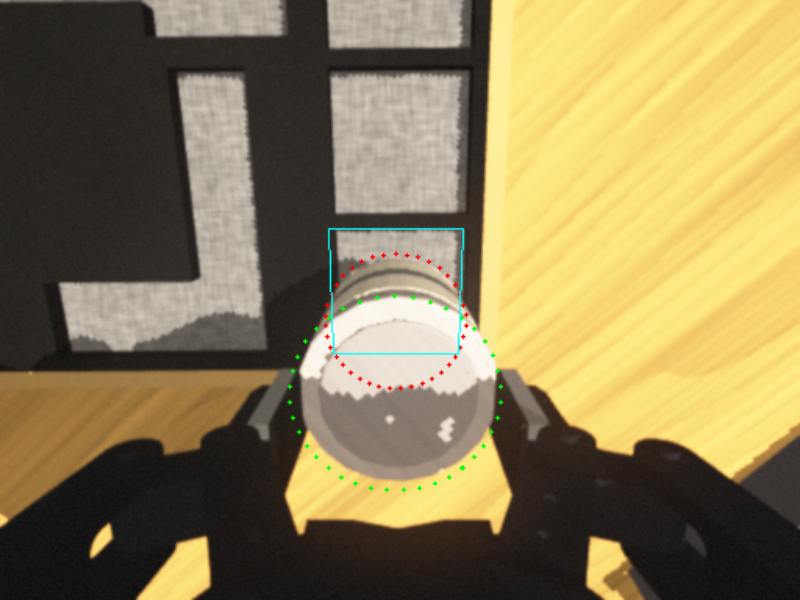

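The view shows the fitted cell (cyan) agreeing with the real opening to about 1 mm, and the tin centred between the fingers at (398,390). Lowering it into the cell.

Request:
jog_arm([
  {"delta_pos":[0.014,0,0.1],"delta_rot":[0,0,0],"grip":1},
  {"delta_pos":[0.014,0,0.18],"delta_rot":[0,0,0],"grip":1},
  {"delta_pos":[0.014,0,0.23],"delta_rot":[0,0,0],"grip":1},
  {"delta_pos":[0.014,0,0.26],"delta_rot":[0,0,0],"grip":1},
  {"delta_pos":[0.014,0,0.27],"delta_rot":[0,0,0],"grip":1},
  {"delta_pos":[0.014,0,0.27],"delta_rot":[0,0,0],"grip":1},
])

```text
clock: 30.85
tool_pos: [0.5875, 0.3183, 0.0636]
tcp_rot: [0.355, 0.935, -0.0, 0.001]
wrist_force: [-7.6, -4.4, 10.4]
grip_width: 0.057
grasp_force: 80.1
```

Request:
jog_arm([
  {"delta_pos":[0,0,0],"delta_rot":[0,0,0],"grip":-1},
  {"delta_pos":[0,0,0],"delta_rot":[0,0,0],"grip":-1},
  {"delta_pos":[0,0,0],"delta_rot":[0,0,0],"grip":-1},
  {"delta_pos":[0,0,0],"delta_rot":[0,0,0],"grip":-1},
  {"delta_pos":[0,0,-0.15],"delta_rot":[0,0,0],"grip":-1},
  {"delta_pos":[0,0,-0.3],"delta_rot":[0,0,0],"grip":-1},
  {"delta_pos":[0,0,-0.5],"delta_rot":[0,0,0],"grip":-1},
  {"delta_pos":[0,0,-0.7],"delta_rot":[0,0,0],"grip":-1},
  {"delta_pos":[0,0,-0.8],"delta_rot":[0,0,0],"grip":-1},
  {"delta_pos":[0,0,-0.8],"delta_rot":[0,0,0],"grip":-1},
])

```text
clock: 31.85
tool_pos: [0.5896, 0.3207, 0.2656]
tcp_rot: [0.354, 0.935, 0.004, 0.004]
wrist_force: [-0.8, 0.6, 0.1]
grip_width: 0.0853
grasp_force: 0.0
```

```bash
python3 - <<'E'
from h import *
s=manip.observe();print(pose(),s["clock"],s["wrist_force"])
for n in("top","wrist"):
  q=imaging.read_camera(n)
  print([(round(r["conf"],2),*np.round(ray(q,r["centre"],.01 if r["conf"] else 0)[:2],3)) for r in finder.spot_point("tin_a",q) if r["conf"]>.4])
  for l in("knife","square","knife_grip","square_grip"): print(l,[(round(r["conf"],2),*np.round(ray(q,r["centre"],.02 if "grip" in l else 0)[:2],3)) for r in finder.spot_point(l,q)][:1])
# view point above the square: camera looks at TCP+~.07*(-toolx)
plan((.56,.18,.3,160),(.40,-.02,.25,180),(.40,-.13,.25,180))
E
```

```text
[0.58959419 0.32068433 0.26562581 2.41706893] 31.85 [-0.76721314  0.5854281   0.08009751]
[(0.9, np.float64(0.696), np.float64(-0.412)), (0.89, np.float64(0.441), np.float64(-0.321)), (0.84, np.float64(0.494), np.float64(-0.476)), (0.7, np.float64(0.582), np.float64(0.318)), (0.59, np.float64(0.576), np.float64(-0.109)), (0.56, np.float64(0.464), np.float64(-0.401))]
knife [(0.77, np.float64(0.45), np.float64(-0.225))]
square [(0.73, np.float64(0.436), np.float64(-0.07))]
knife_grip [(0.66, np.float64(0.468), np.float64(-0.224))]
square_grip [(0.56, np.float64(0.43), np.float64(-0.064))]
[(0.66, np.float64(0.591), np.float64(0.319))]
knife [(0.68, np.float64(0.358), np.float64(0.297))]
square []
knife_grip []
square_grip []
-> [0.56 0.18 0.3 ] dp [-0.289 -0.489 -0.162] rz -0.478 rows>= 3 q6 38
-> [ 0.4  -0.02  0.25] dp [ 0.328 -0.971  0.2  ] rz -0.444 rows>= 6 q6 -3
-> [ 0.4  -0.13  0.25] dp [-0.   -0.44 -0.  ] rz -0.0 rows>= 3 q6 -18
```

Request:
jog_arm([
  {"delta_pos":[-0.289,-0.489,-0.14],"delta_rot":[0,0,-0.478],"grip":-1},
  {"delta_pos":[-0.289,-0.489,-0.14],"delta_rot":[0,0,-0.478],"grip":-1},
  {"delta_pos":[-0.289,-0.489,-0.14],"delta_rot":[0,0,-0.478],"grip":-1},
  {"delta_pos":[-0.289,-0.489,-0.14],"delta_rot":[0,0,-0.478],"grip":-1},
  {"delta_pos":[-0.289,-0.489,-0.14],"delta_rot":[0,0,-0.478],"grip":-1},
  {"delta_pos":[-0.289,-0.489,-0.14],"delta_rot":[0,0,-0.478],"grip":-1},
])

```text
clock: 33.05
tool_pos: [0.5602, 0.1809, 0.2945]
tcp_rot: [0.174, 0.985, 0.0, -0.0]
wrist_force: [-0.8, 0.5, -0.4]
grip_width: 0.0857
grasp_force: 0.0
```

Request:
jog_arm([
  {"delta_pos":[0.328,-0.971,0],"delta_rot":[0,0,-0.444],"grip":-1},
  {"delta_pos":[0.328,-0.971,0],"delta_rot":[0,0,-0.444],"grip":-1},
  {"delta_pos":[0.328,-0.971,0],"delta_rot":[0,0,-0.444],"grip":-1},
  {"delta_pos":[0.328,-0.971,0],"delta_rot":[0,0,-0.444],"grip":-1},
  {"delta_pos":[0.328,-0.971,0],"delta_rot":[0,0,-0.444],"grip":-1},
  {"delta_pos":[0.328,-0.971,0],"delta_rot":[0,0,-0.444],"grip":-1},
  {"delta_pos":[0.328,-0.971,0],"delta_rot":[0,0,-0.444],"grip":-1},
  {"delta_pos":[0.328,-0.971,0],"delta_rot":[0,0,-0.444],"grip":-1},
])

```text
clock: 33.85
tool_pos: [0.4011, -0.019, 0.2947]
tcp_rot: [-0.0, 1.0, 0.0, 0.0]
wrist_force: [-0.8, -0.1, -0.2]
grip_width: 0.0854
grasp_force: 0.0
```

Request:
jog_arm([
  {"delta_pos":[0,-0.48,0],"delta_rot":[0,0,0],"grip":-1},
  {"delta_pos":[0,-0.48,0],"delta_rot":[0,0,0],"grip":-1},
  {"delta_pos":[0,-0.48,0],"delta_rot":[0,0,0],"grip":-1},
  {"delta_pos":[0,-0.48,0],"delta_rot":[0,0,0],"grip":-1},
  {"delta_pos":[0,-0.48,0],"delta_rot":[0,0,0],"grip":-1},
])

```text
clock: 34.35
tool_pos: [0.401, -0.1389, 0.2944]
tcp_rot: [-0.0, 1.0, 0.001, -0.0]
wrist_force: [0.1, -0.1, 0.1]
grip_width: 0.0854
grasp_force: 0.0
```

```bash
python3 - <<'E'
from h import *
s=manip.observe();print(pose(),s["clock"])
p=imaging.read_camera("wrist");np.save("w7.npy",p,allow_pickle=True)
cv2.imwrite("pics/w7.png",cv2.resize(p["image"],(800,600),interpolation=cv2.INTER_CUBIC))
for l in("knife","square","knife_grip","square_grip"): print(l,[(round(r["conf"],2),*np.round(ray(p,r["centre"],.02 if "grip" in l else 0)[:2],3)) for r in finder.spot_point(l,p)][:1])
E
```

```text
[ 0.4009917  -0.13891431  0.29442363  3.14249657] 34.35
knife [(0.68, np.float64(0.452), np.float64(-0.218))]
square [(0.97, np.float64(0.441), np.float64(-0.062))]
knife_grip [(0.81, np.float64(0.472), np.float64(-0.216))]
square_grip [(0.24, np.float64(0.613), np.float64(-0.306))]
```

View pics/w7.png

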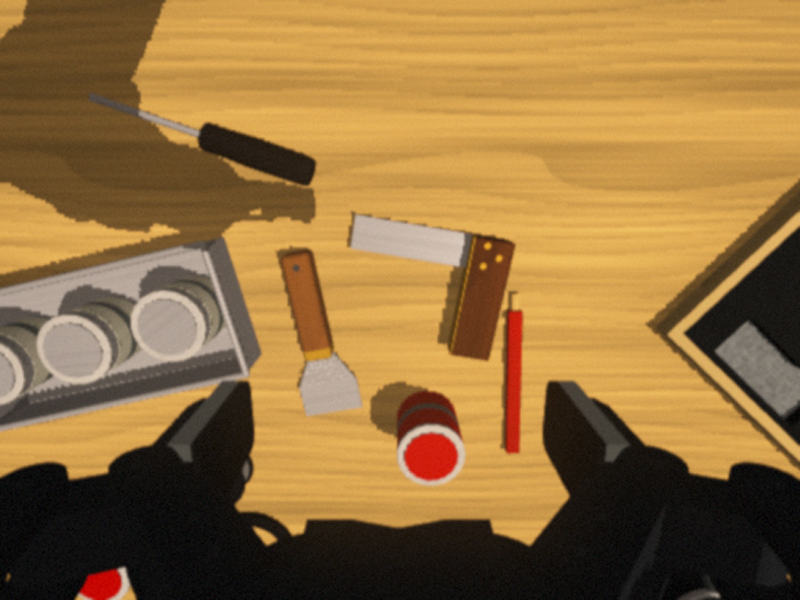

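The view shows the knife at (305,330) with its blade towards the bottom, and the square's stock at (482,300) with its blade to the left. The three empties are standing in the pan. One enlarged crop will give me the corners.

```bash
python3 - <<'E'
from h import *
p=np.load("w7.npy",allow_pickle=True).item()
cv2.imwrite("pics/w7c.png",cv2.resize(p["image"][130:270,175:335],(640,560),interpolation=cv2.INTER_CUBIC))
E
```

```text
(no output)
```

View pics/w7c.png

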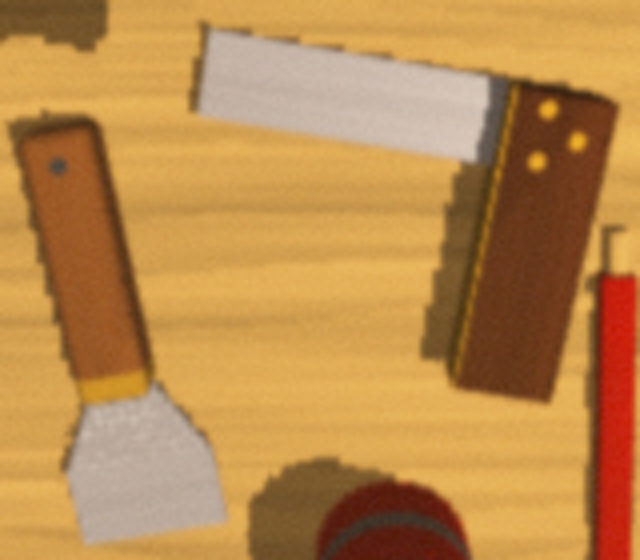

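The crop (4 px per image px) gives the corners. The stock top is at (515,86), (617,105), (549,402) and (455,384), and the square's blade end is at (205,30) and (197,112). The knife butt is at (20,140) and (97,122), and its blade end is at (85,545) and (227,520).

```bash
python3 - <<'E'
from h import *
from scipy.optimize import least_squares
p=np.load("w7.npy",allow_pickle=True).item()
def fit(mod,pix,x0):
    pix=np.array(pix)/4-.375+[175,130]
    def f(v):
        c,s=np.cos(v[2]),np.sin(v[2])
        return np.concatenate([proj(p,[v[0]+c*a-s*b,v[1]+s*a+c*b,z])-u for (a,b,z),u in zip(np.array(mod)/1000,pix)])
    r=least_squares(f,x0);print(np.round(r.x[:2],4),np.degrees(r.x[2]).round(2),"res px",np.round(r.fun.reshape(-1,2),1).tolist());return r.x
q=fit([(55,18,26),(55,-18,26),(-55,-18,26),(-55,18,26),(55,123,11),(25,123,11)],[(515,86),(617,105),(549,402),(455,384),(205,30),(197,112)],[.44,-.06,2.9])
k=fit([(-50,-13,26),(-50,13,26),(110,-28,9.5),(110,28,9.5)],[(20,140),(97,122),(85,545),(227,520)],[.45,-.22,0])
for n,v,d in(("square",q,.008),("knife",k,.02)):
    print(n,"grip",v[:2]+d*np.array([np.cos(v[2]),np.sin(v[2])]))
E
```

```text
[ 0.4415 -0.0649] 170.7 res px [[-0.2, -0.6], [0.6, -1.0], [0.3, 0.5], [-0.8, 1.1], [0.6, -0.4], [-0.4, 0.6]]
[ 0.4496 -0.2191] 9.36 res px [[0.1, -0.8], [-0.3, 0.6], [0.0, -0.3], [0.3, 0.6]]
square grip [ 0.43357279 -0.06361262]
knife grip [ 0.46938171 -0.21586544]
```

The fits have residuals of about 1 px or less, so roughly 1 mm. The square goes first.

```bash
python3 - <<'E'
from h import *
plan((.4336,-.0636,.13,170.7),(.4336,-.0636,.030,170.7),(.4336,-.0636,.17,170.7),(.46,.05,.17,130),(.49,.15,.17,90),(.5159,.2149,.12,48.5))
E
```

```text
-> [ 0.434 -0.064  0.13 ] dp [-0.134  0.3    0.659] rz 0.209 rows>= 4 q6 1
-> [ 0.434 -0.064  0.03 ] dp [0.  0.  0.4] rz -0.0 rows>= 2 q6 1
-> [ 0.434 -0.064  0.17 ] dp [ 0.    0.   -0.56] rz -0.0 rows>= 3 q6 1
-> [0.46 0.05 0.17] dp [-0.031  0.465 -0.   ] rz 0.904 rows>= 5 q6 56
-> [0.49 0.15 0.17] dp [ 0.229  0.349 -0.   ] rz 0.889 rows>= 5 q6 107
-> [0.516 0.215 0.12 ] dp [0.26  0.104 0.2  ] rz 0.922 rows>= 5 q6 154
```

Request:
jog_arm([
  {"delta_pos":[-0.134,0.3,0.66],"delta_rot":[0,0,0.209],"grip":-1},
  {"delta_pos":[-0.134,0.3,0.66],"delta_rot":[0,0,0.209],"grip":-1},
  {"delta_pos":[-0.134,0.3,0.66],"delta_rot":[0,0,0.209],"grip":-1},
  {"delta_pos":[-0.134,0.3,0.66],"delta_rot":[0,0,0.209],"grip":-1},
  {"delta_pos":[-0.134,0.3,0.66],"delta_rot":[0,0,0.209],"grip":-1},
  {"delta_pos":[-0.134,0.3,0.66],"delta_rot":[0,0,0.209],"grip":-1},
  {"delta_pos":[-0.134,0.3,0.66],"delta_rot":[0,0,0.209],"grip":-1},
  {"delta_pos":[-0.134,0.3,0.66],"delta_rot":[0,0,0.209],"grip":-1},
])

```text
clock: 35.4
tool_pos: [0.4352, -0.066, 0.1319]
tcp_rot: [0.083, 0.997, -0.0, 0.002]
wrist_force: [0.7, -0.0, -0.3]
grip_width: 0.0853
grasp_force: 0.0
```

```bash
python3 - <<'E'
from h import *
s=manip.observe();print(pose(),s["clock"])
p=imaging.read_camera("wrist")
for l in("square","square_grip"): print(l,[(round(r["conf"],2),*np.round(ray(p,r["centre"],.02 if "grip" in l else 0)[:2],3)) for r in finder.spot_point(l,p)][:1])
plan((.4336,-.0636,.030,170.7))
E
```

```text
[ 0.43517087 -0.06597032  0.13186742  2.97602755] 35.4
square [(0.83, np.float64(0.44), np.float64(-0.063))]
square_grip [(0.68, np.float64(0.435), np.float64(-0.061))]
-> [ 0.434 -0.064  0.03 ] dp [0.005 0.007 0.404] rz -0.004 rows>= 3 q6 1
```

Request:
jog_arm([
  {"delta_pos":[0.004,0.006,0.18],"delta_rot":[0,0,0],"grip":-1},
  {"delta_pos":[0.004,0.006,0.32],"delta_rot":[0,0,0],"grip":-1},
  {"delta_pos":[0.004,0.006,0.4],"delta_rot":[0,0,0],"grip":-1},
  {"delta_pos":[0.004,0.006,0.4],"delta_rot":[0,0,0],"grip":-1},
  {"delta_pos":[0.004,0.006,0.4],"delta_rot":[0,0,0],"grip":0},
  {"delta_pos":[0.004,0.006,0.4],"delta_rot":[0,0,0],"grip":1},
  {"delta_pos":[0.004,0.006,0.4],"delta_rot":[0,0,0],"grip":1},
  {"delta_pos":[0.004,0.006,0.4],"delta_rot":[0,0,0],"grip":1},
  {"delta_pos":[0.004,0.006,0.4],"delta_rot":[0,0,0],"grip":1},
  {"delta_pos":[0.004,0.006,0.4],"delta_rot":[0,0,0],"grip":1},
  {"delta_pos":[0.004,0.006,0.4],"delta_rot":[0,0,0],"grip":1},
], grip_force=70)

```text
clock: 36.65
tool_pos: [0.4329, -0.0633, 0.0299]
tcp_rot: [0.082, 0.997, 0.0, 0.0]
wrist_force: [0.4, 0.3, 0.5]
grip_width: 0.0
grasp_force: 0.0
```

Request:
jog_arm([
  {"delta_pos":[0,0,-0.1],"delta_rot":[0,0,0],"grip":1},
  {"delta_pos":[0,0,-0.2],"delta_rot":[0,0,0],"grip":1},
  {"delta_pos":[0,0,-0.35],"delta_rot":[0,0,0],"grip":1},
  {"delta_pos":[0,0,-0.48],"delta_rot":[0,0,0],"grip":1},
  {"delta_pos":[0,0,-0.56],"delta_rot":[0,0,0],"grip":1},
  {"delta_pos":[0,0,-0.56],"delta_rot":[0,0,0],"grip":1},
  {"delta_pos":[0,0,-0.56],"delta_rot":[0,0,0],"grip":1},
])

```text
clock: 37.35
tool_pos: [0.433, -0.0633, 0.1697]
tcp_rot: [0.082, 0.997, -0.0, 0.0]
wrist_force: [0.3, 0.8, -0.2]
grip_width: 0.0003
grasp_force: 0.0
```

```bash
python3 - <<'E'
from h import *
s=manip.observe();print(pose(),s["clock"],s["wrist_force"],s["grip_width"])
plan((.46,.05,.17,130),(.49,.15,.17,90),(.5159,.2149,.12,48.5))
p=imaging.read_camera("wrist");cv2.imwrite("pics/w8.png",p["image"])
E
```

```text
[ 0.43296228 -0.06328437  0.16974767  2.97695901] 37.35 [ 0.3264911   0.79376638 -0.20896657] 0.0002940356873819574
-> [0.46 0.05 0.17] dp [-0.032  0.465 -0.001] rz 0.901 rows>= 5 q6 56
-> [0.49 0.15 0.17] dp [ 0.229  0.349 -0.   ] rz 0.889 rows>= 5 q6 107
-> [0.516 0.215 0.12 ] dp [0.26  0.104 0.2  ] rz 0.922 rows>= 5 q6 154
```

View pics/w8.png

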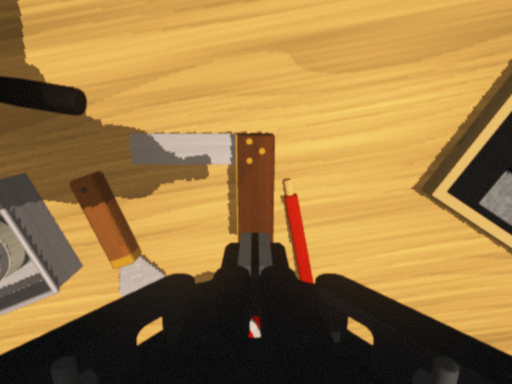

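The fingers shut just above the stock: it's still in place, aligned at (254,185), with the pads closed at (255,250). Partly open pads stand farther back, so I'll retry at the recommended 20 mm.

Request:
jog_arm([
  {"delta_pos":[0,0,0],"delta_rot":[0,0,0],"grip":-1},
  {"delta_pos":[0,0,0.1],"delta_rot":[0,0,0],"grip":-1},
  {"delta_pos":[0,0,0.2],"delta_rot":[0,0,0],"grip":-1},
  {"delta_pos":[0,0,0.25],"delta_rot":[0,0,0],"grip":-1},
  {"delta_pos":[0,0,0.3],"delta_rot":[0,0,0],"grip":-1},
  {"delta_pos":[0,0,0.35],"delta_rot":[0,0,0],"grip":-1},
  {"delta_pos":[0,0,0.45],"delta_rot":[0,0,0],"grip":-1},
  {"delta_pos":[0,0,0.55],"delta_rot":[0,0,0],"grip":-1},
  {"delta_pos":[0,0,0.6],"delta_rot":[0,0,0],"grip":-1},
  {"delta_pos":[0,0,0.6],"delta_rot":[0,0,0],"grip":-1},
  {"delta_pos":[0,0,0.6],"delta_rot":[0,0,0],"grip":0},
  {"delta_pos":[0,0,0.6],"delta_rot":[0,0,0],"grip":0},
  {"delta_pos":[0,0,0.6],"delta_rot":[0,0,0],"grip":1},
  {"delta_pos":[0,0,0.6],"delta_rot":[0,0,0],"grip":1},
  {"delta_pos":[0,0,0.6],"delta_rot":[0,0,0],"grip":1},
  {"delta_pos":[0,0,0.6],"delta_rot":[0,0,0],"grip":1},
  {"delta_pos":[0,0,0.6],"delta_rot":[0,0,0],"grip":1},
], grip_force=70)

```text
clock: 39.1
tool_pos: [0.4341, -0.0636, 0.0208]
tcp_rot: [0.082, 0.997, -0.0, 0.001]
wrist_force: [-0.2, 0.6, 6.5]
grip_width: -0.0001
grasp_force: 3.2
```

Request:
jog_arm([
  {"delta_pos":[0,0,-0.3],"delta_rot":[0,0,0],"grip":1},
  {"delta_pos":[0,0,-0.6],"delta_rot":[0,0,0],"grip":1},
  {"delta_pos":[0,0,-0.6],"delta_rot":[0,0,0],"grip":-1},
  {"delta_pos":[0,0,-0.6],"delta_rot":[0,0,0],"grip":-1},
  {"delta_pos":[0,0,-0.6],"delta_rot":[0,0,0],"grip":-1},
  {"delta_pos":[0,0,-0.6],"delta_rot":[0,0,0],"grip":-1},
])

```text
clock: 39.7
tool_pos: [0.4318, -0.063, 0.1687]
tcp_rot: [0.082, 0.997, 0.0, -0.001]
wrist_force: [0.2, 0.6, 1.3]
grip_width: 0.058
grasp_force: 0.0
```

```bash
python3 - <<'E'
from h import *
s=manip.observe();P=pose();print(P,s["clock"])
p=imaging.read_camera("wrist");np.save("w9.npy",p,allow_pickle=True)
im=p["image"].copy()
print("proj grip",proj(p,[.4336,-.0636,.02]),proj(p,[*P[:2],0.02]),"cam",-np.array(p["R"]).T@p["t"])
t=np.radians(170.7);c,s_=np.cos(t),np.sin(t)
def L(pts,col): cv2.polylines(im,[np.int32([proj(p,[.4415+c*a-s_*b,-.0649+s_*a+c*b,z]) for a,b,z in pts])],1,col,1)
L([(.055,.018,.026),(.055,-.018,.026),(-.055,-.018,.026),(-.055,.018,.026)],(0,255,0));L([(.055,.018,.011),(.055,.123,.011),(.025,.123,.011),(.025,.018,.011)],(255,255,0))
u=proj(p,[*P[:2],.0]);cv2.circle(im,tuple(np.int32(u)),3,(0,0,255),-1)
cv2.imwrite("pics/w9.png",cv2.resize(im,(640,480)))
for n in("square","knife"):
  q=imaging.read_camera("top");print([(round(r["conf"],2),*np.round(ray(q,r["centre"],0)[:2],3)) for r in finder.spot_point(n,q)][:2])
E
```

```text
[ 0.43179096 -0.06298138  0.16868152  2.97689992] 39.7
proj grip [254.32406685 183.99892012] [254.645435   182.11925485] cam [ 0.36753787 -0.052527    0.31724968]
[(0.23, np.float64(0.54), np.float64(-0.031))]
[(0.67, np.float64(0.445), np.float64(-0.219)), (0.46, np.float64(0.585), np.float64(0.313))]
```

View pics/w9.png

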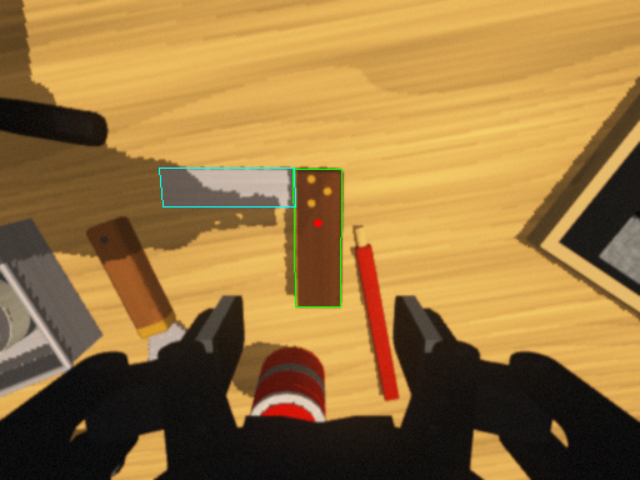

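The square hasn't moved and the model overlay fits it exactly at (318,240). So the pads closed over the top of the stock, which means the tips sit about 24 mm farther back than tip_reach says. The tins were held by their 57 mm lids, which agrees. I'll go lower, to TCP z ≈ 0.003.

Request:
jog_arm([
  {"delta_pos":[0,0,0.15],"delta_rot":[0,0,0],"grip":-1},
  {"delta_pos":[0,0,0.3],"delta_rot":[0,0,0],"grip":-1},
  {"delta_pos":[0,0,0.45],"delta_rot":[0,0,0],"grip":-1},
  {"delta_pos":[0,0,0.55],"delta_rot":[0,0,0],"grip":-1},
  {"delta_pos":[0,0,0.61],"delta_rot":[0,0,0],"grip":-1},
  {"delta_pos":[0,0,0.64],"delta_rot":[0,0,0],"grip":-1},
  {"delta_pos":[0,0,0.67],"delta_rot":[0,0,0],"grip":-1},
  {"delta_pos":[0,0,0.67],"delta_rot":[0,0,0],"grip":-1},
  {"delta_pos":[0,0,0.67],"delta_rot":[0,0,0],"grip":-1},
], grip_force=70)

```text
clock: 40.85
tool_pos: [0.4334, -0.0634, 0.0028]
tcp_rot: [0.082, 0.997, -0.0, 0.0]
wrist_force: [0.1, 0.3, -0.2]
grip_width: 0.0855
grasp_force: 0.0
```

Request:
jog_arm([
  {"delta_pos":[0,0,0],"delta_rot":[0,0,0],"grip":0},
  {"delta_pos":[0,0,0],"delta_rot":[0,0,0],"grip":0},
  {"delta_pos":[0,0,0],"delta_rot":[0,0,0],"grip":1},
  {"delta_pos":[0,0,0],"delta_rot":[0,0,0],"grip":1},
  {"delta_pos":[0,0,0],"delta_rot":[0,0,0],"grip":1},
  {"delta_pos":[0,0,0],"delta_rot":[0,0,0],"grip":1},
  {"delta_pos":[0,0,0],"delta_rot":[0,0,0],"grip":1},
])

```text
clock: 41.55
tool_pos: [0.4334, -0.0633, 0.003]
tcp_rot: [0.082, 0.997, 0.0, 0.001]
wrist_force: [-1.1, 0.2, 5.4]
grip_width: 0.0342
grasp_force: 70.6
```

The stock is gripped at 34 mm. Lifting and carrying it.

Request:
jog_arm([
  {"delta_pos":[0,0,-0.1],"delta_rot":[0,0,0],"grip":1},
  {"delta_pos":[0,0,-0.2],"delta_rot":[0,0,0],"grip":1},
  {"delta_pos":[0,0,-0.35],"delta_rot":[0,0,0],"grip":1},
  {"delta_pos":[0,0,-0.5],"delta_rot":[0,0,0],"grip":1},
  {"delta_pos":[0,0,-0.6],"delta_rot":[0,0,0],"grip":1},
  {"delta_pos":[0,0,-0.6],"delta_rot":[0,0,0],"grip":1},
  {"delta_pos":[0,0,-0.6],"delta_rot":[0,0,0],"grip":1},
])

```text
clock: 42.25
tool_pos: [0.4329, -0.0633, 0.1522]
tcp_rot: [0.082, 0.997, -0.0, 0.0]
wrist_force: [0.5, 0.6, -1.4]
grip_width: 0.0344
grasp_force: 70.6
```

```bash
python3 - <<'E'
from h import *
s=manip.observe();print(pose(),s["clock"],s["wrist_force"],s["grip_width"])
p=imaging.read_camera("wrist");cv2.imwrite("pics/w10.png",p["image"])
plan((.46,.05,.155,130),(.49,.15,.155,90),(.5159,.2149,.10,48.5))
E
```

```text
[ 0.43291211 -0.06328692  0.15219431  2.97694647] 42.25 [ 0.48667878  0.60493707 -1.41777386] 0.03439782622492773
-> [0.46  0.05  0.155] dp [-0.036  0.464 -0.015] rz 0.901 rows>= 5 q6 56
-> [0.49  0.15  0.155] dp [ 0.229  0.349 -0.   ] rz 0.889 rows>= 5 q6 107
-> [0.516 0.215 0.1  ] dp [0.26  0.104 0.22 ] rz 0.922 rows>= 5 q6 154
```

View pics/w10.png

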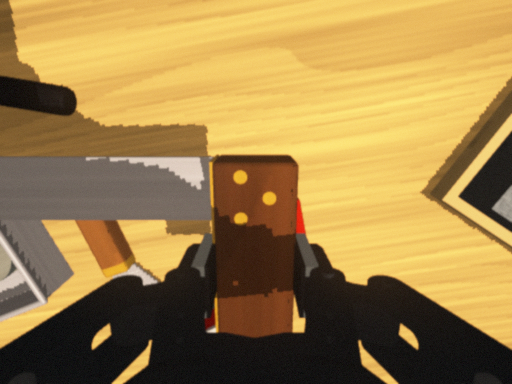

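The square is held level and aligned, with its stock at columns 215–298. Carrying it to the tray.

Request:
jog_arm([
  {"delta_pos":[-0.036,0.464,-0.015],"delta_rot":[0,0,0.3],"grip":1},
  {"delta_pos":[-0.036,0.464,-0.015],"delta_rot":[0,0,0.901],"grip":1},
  {"delta_pos":[-0.036,0.464,-0.015],"delta_rot":[0,0,0.901],"grip":1},
  {"delta_pos":[-0.036,0.464,-0.015],"delta_rot":[0,0,0.901],"grip":1},
  {"delta_pos":[-0.036,0.464,-0.015],"delta_rot":[0,0,0.901],"grip":1},
  {"delta_pos":[-0.036,0.464,-0.015],"delta_rot":[0,0,0.901],"grip":1},
  {"delta_pos":[-0.036,0.464,-0.015],"delta_rot":[0,0,0.901],"grip":1},
  {"delta_pos":[-0.036,0.464,-0.015],"delta_rot":[0,0,0.901],"grip":1},
])

```text
clock: 43.1
tool_pos: [0.4601, 0.0495, 0.1553]
tcp_rot: [0.422, 0.907, -0.0, -0.001]
wrist_force: [-0.0, 0.5, -0.9]
grip_width: 0.0343
grasp_force: 70.7
```

Request:
jog_arm([
  {"delta_pos":[0.229,0.349,0],"delta_rot":[0,0,0.889],"grip":1},
  {"delta_pos":[0.229,0.349,0],"delta_rot":[0,0,0.889],"grip":1},
  {"delta_pos":[0.229,0.349,0],"delta_rot":[0,0,0.889],"grip":1},
  {"delta_pos":[0.229,0.349,0],"delta_rot":[0,0,0.889],"grip":1},
  {"delta_pos":[0.229,0.349,0],"delta_rot":[0,0,0.889],"grip":1},
  {"delta_pos":[0.229,0.349,0],"delta_rot":[0,0,0.889],"grip":1},
  {"delta_pos":[0.229,0.349,0],"delta_rot":[0,0,0.889],"grip":1},
  {"delta_pos":[0.229,0.349,0],"delta_rot":[0,0,0.889],"grip":1},
])

```text
clock: 43.9
tool_pos: [0.4907, 0.1493, 0.156]
tcp_rot: [0.706, 0.708, -0.0, -0.0]
wrist_force: [-0.1, -1.1, -1.8]
grip_width: 0.0346
grasp_force: 70.9
```

Request:
jog_arm([
  {"delta_pos":[0.26,0.104,0.22],"delta_rot":[0,0,0.922],"grip":1},
  {"delta_pos":[0.26,0.104,0.22],"delta_rot":[0,0,0.922],"grip":1},
  {"delta_pos":[0.26,0.104,0.22],"delta_rot":[0,0,0.922],"grip":1},
  {"delta_pos":[0.26,0.104,0.22],"delta_rot":[0,0,0.922],"grip":1},
  {"delta_pos":[0.26,0.104,0.22],"delta_rot":[0,0,0.922],"grip":1},
  {"delta_pos":[0.26,0.104,0.22],"delta_rot":[0,0,0.922],"grip":1},
  {"delta_pos":[0.26,0.104,0.22],"delta_rot":[0,0,0.922],"grip":1},
  {"delta_pos":[0.26,0.104,0.22],"delta_rot":[0,0,0.922],"grip":1},
  {"delta_pos":[0.26,0.104,0.22],"delta_rot":[0,0,0.922],"grip":1},
  {"delta_pos":[0.26,0.104,0.22],"delta_rot":[0,0,0.922],"grip":1},
])

```text
clock: 44.9
tool_pos: [0.5167, 0.2146, 0.1012]
tcp_rot: [0.912, 0.411, 0.0, -0.0]
wrist_force: [1.0, -0.0, -1.5]
grip_width: 0.0344
grasp_force: 70.9
```

```bash
python3 - <<'E'
from h import *
s=manip.observe();P=pose();print(P,np.degrees(P[3]),s["clock"],s["grip_width"])
p=imaging.read_camera("wrist");np.save("w11.npy",p,allow_pickle=True)
im=p["image"]
# held stock far end: predict vs seen along the stock's centre line (tool x ahead)
ex=np.array([np.cos(P[3]),np.sin(P[3])]);ey=np.array([np.sin(P[3]),-np.cos(P[3])])
zt=P[2]+.023
print("pred +x end centre",proj(p,[*(P[:2]+.047*ex),zt]),"corners",[proj(p,[*(P[:2]+.047*ex+k*.018*ey),zt]).round(1) for k in(-1,1)])
hsv=cv2.cvtColor(im,cv2.COLOR_BGR2HSV)
for v in range(140,176,3): print(v,hsv[v,255],im[v,255],end=" | ")
plan((.5159,.2149,.014,48.5))
E
```

```text
[0.51673816 0.21460212 0.10119739 0.84763201] 48.56573654480934 44.9 0.03436535663378573
pred +x end centre [252.91554385 161.61419184] corners [array([208.6, 161.6]), array([297.2, 161.6])]
140 [ 20  32 209] [183 200 209] | 143 [ 18  31 195] [171 185 195] | 146 [ 16  31 205] [180 193 205] | 149 [ 19  28 199] [177 191 199] | 152 [ 18  30 207] [183 197 207] | 155 [ 11 103 119] [ 71  89 119] | 158 [ 11 173  87] [28 49 87] | 161 [ 11 175  86] [27 49 86] | 164 [ 11 181 128] [ 37  69 128] | 167 [ 11 190 130] [ 33  68 130] | 170 [ 10 175 134] [ 42  72 134] | 173 [ 10 183 131] [ 37  68 131] | -> [0.516 0.215 0.014] dp [-0.001 -0.003  0.349] rz 0.001 rows>= 2 q6 154
```

Request:
jog_arm([
  {"delta_pos":[0,-0.003,0.1],"delta_rot":[0,0,0],"grip":1},
  {"delta_pos":[0,-0.003,0.2],"delta_rot":[0,0,0],"grip":1},
  {"delta_pos":[0,-0.003,0.26],"delta_rot":[0,0,0],"grip":1},
  {"delta_pos":[0,-0.003,0.29],"delta_rot":[0,0,0],"grip":1},
  {"delta_pos":[0,-0.003,0.29],"delta_rot":[0,0,0],"grip":1},
])

```text
clock: 45.45
tool_pos: [0.5153, 0.2149, 0.0277]
tcp_rot: [0.912, 0.411, -0.001, -0.0]
wrist_force: [-0.2, -0.6, -0.6]
grip_width: 0.0345
grasp_force: 70.9
```

Request:
jog_arm([
  {"delta_pos":[0,0,0.02],"delta_rot":[0,0,0],"grip":1},
  {"delta_pos":[0,0,0.04],"delta_rot":[0,0,0],"grip":1},
  {"delta_pos":[0,0,0.055],"delta_rot":[0,0,0],"grip":1},
  {"delta_pos":[0,0,0.055],"delta_rot":[0,0,0],"grip":1},
])

```text
clock: 45.85
tool_pos: [0.5168, 0.2154, 0.0161]
tcp_rot: [0.912, 0.411, 0.001, 0.0]
wrist_force: [-2.4, -1.7, 6.4]
grip_width: 0.0347
grasp_force: 74.9
```

Contact came at 16 mm, below the foam level, so it's seated. Releasing and checking.

Request:
jog_arm([
  {"delta_pos":[0,0,0],"delta_rot":[0,0,0],"grip":-1},
  {"delta_pos":[0,0,0],"delta_rot":[0,0,0],"grip":-1},
  {"delta_pos":[0,0,0],"delta_rot":[0,0,0],"grip":-1},
  {"delta_pos":[0,0,0],"delta_rot":[0,0,0],"grip":-1},
  {"delta_pos":[0,0,-0.2],"delta_rot":[0,0,0],"grip":-1},
  {"delta_pos":[0,0,-0.4],"delta_rot":[0,0,0],"grip":-1},
  {"delta_pos":[0,0,-0.6],"delta_rot":[0,0,0],"grip":-1},
  {"delta_pos":[0,0,-0.6],"delta_rot":[0,0,0],"grip":-1},
])

```text
clock: 46.65
tool_pos: [0.521, 0.2166, 0.1727]
tcp_rot: [0.912, 0.411, 0.007, 0.001]
wrist_force: [1.1, 0.8, -0.6]
grip_width: 0.0854
grasp_force: 0.0
```

```bash
python3 - <<'E'
from h import *
s=manip.observe();P=pose();print(P,s["clock"])
p=imaging.read_camera("wrist");np.save("w12.npy",p,allow_pickle=True)
print([(round(r["conf"],2),*np.round(ray(p,r["centre"],.01)[:2],3)) for r in finder.spot_point("square",p)][:2])
# stock top corners predicted when seated, versus brown mask
hsv=cv2.cvtColor(p["image"],cv2.COLOR_BGR2HSV)
m=((hsv[...,0]<15)&(hsv[...,1]>120)&(hsv[...,2]>60)&(hsv[...,2]<200)).astype(np.uint8);m=cv2.morphologyEx(m,cv2.MORPH_OPEN,np.ones((5,5)))
n,l,st,_=cv2.connectedComponentsWithStats(m);k=1+np.argmax(st[1:,4])
c,_=cv2.findContours((l==k).astype(np.uint8),0,1)
r=cv2.minAreaRect(np.array([ray(p,q[0],.036)[:2] for q in max(c,key=cv2.contourArea)],np.float32)*1000);print("stock top @.036",r,st[k])
plan((.55,.10,.22,90),(.52,.0,.22,130),(.50,-.1,.2,165),(.4694,-.2159,.15,189.4))
E
```

```text
[0.52101202 0.21664303 0.17266244 0.84708754] 46.65
[(0.93, np.float64(0.514), np.float64(0.206))]
stock top @.036 ((512.9498291015625, 208.9015655517578), (110.59291076660156, 34.913536071777344), 49.28428268432617) [ 233  140   38  113 3940]
-> [0.55 0.1  0.22] dp [-0.26   0.403 -0.214] rz -0.922 rows>= 5 q6 100
-> [0.52 0.   0.22] dp [-0.4  -0.12 -0.  ] rz -0.889 rows>= 5 q6 50
-> [ 0.5 -0.1  0.2] dp [-0.255 -0.318  0.08 ] rz -0.778 rows>= 5 q6 4
-> [ 0.469 -0.216  0.15 ] dp [-0.002 -0.479  0.2  ] rz -0.542 rows>= 3 q6 -34
```

The square is seated: its stock top measures 110.6 x 35 mm at the seated height, centred about 2 mm from the target. On to the knife.

Request:
jog_arm([
  {"delta_pos":[-0.25,0.41,-0.2],"delta_rot":[0,0,-0.92],"grip":-1},
  {"delta_pos":[-0.25,0.41,-0.2],"delta_rot":[0,0,-0.92],"grip":-1},
  {"delta_pos":[-0.25,0.41,-0.2],"delta_rot":[0,0,-0.92],"grip":-1},
  {"delta_pos":[-0.25,0.41,-0.2],"delta_rot":[0,0,-0.92],"grip":-1},
  {"delta_pos":[-0.25,0.41,-0.2],"delta_rot":[0,0,-0.92],"grip":-1},
  {"delta_pos":[-0.25,0.41,-0.2],"delta_rot":[0,0,-0.92],"grip":-1},
  {"delta_pos":[-0.25,0.41,-0.2],"delta_rot":[0,0,-0.92],"grip":-1},
  {"delta_pos":[-0.25,0.41,-0.2],"delta_rot":[0,0,-0.92],"grip":-1},
])

```text
clock: 47.55
tool_pos: [0.5509, 0.1006, 0.2138]
tcp_rot: [0.708, 0.706, -0.001, -0.001]
wrist_force: [-0.8, -0.5, -0.1]
grip_width: 0.0856
grasp_force: 0.0
```

Request:
jog_arm([
  {"delta_pos":[-0.4,-0.12,0],"delta_rot":[0,0,-0.889],"grip":-1},
  {"delta_pos":[-0.4,-0.12,0],"delta_rot":[0,0,-0.889],"grip":-1},
  {"delta_pos":[-0.4,-0.12,0],"delta_rot":[0,0,-0.889],"grip":-1},
  {"delta_pos":[-0.4,-0.12,0],"delta_rot":[0,0,-0.889],"grip":-1},
  {"delta_pos":[-0.4,-0.12,0],"delta_rot":[0,0,-0.889],"grip":-1},
  {"delta_pos":[-0.4,-0.12,0],"delta_rot":[0,0,-0.889],"grip":-1},
  {"delta_pos":[-0.4,-0.12,0],"delta_rot":[0,0,-0.889],"grip":-1},
  {"delta_pos":[-0.4,-0.12,0],"delta_rot":[0,0,-0.889],"grip":-1},
])

```text
clock: 48.35
tool_pos: [0.5214, 0.0007, 0.2147]
tcp_rot: [0.424, 0.906, 0.0, -0.0]
wrist_force: [0.5, 0.1, 0.1]
grip_width: 0.0857
grasp_force: 0.0
```

Request:
jog_arm([
  {"delta_pos":[-0.255,-0.318,0.08],"delta_rot":[0,0,-0.778],"grip":-1},
  {"delta_pos":[-0.255,-0.318,0.08],"delta_rot":[0,0,-0.778],"grip":-1},
  {"delta_pos":[-0.255,-0.318,0.08],"delta_rot":[0,0,-0.778],"grip":-1},
  {"delta_pos":[-0.255,-0.318,0.08],"delta_rot":[0,0,-0.778],"grip":-1},
  {"delta_pos":[-0.255,-0.318,0.08],"delta_rot":[0,0,-0.778],"grip":-1},
  {"delta_pos":[-0.255,-0.318,0.08],"delta_rot":[0,0,-0.778],"grip":-1},
  {"delta_pos":[-0.255,-0.318,0.08],"delta_rot":[0,0,-0.778],"grip":-1},
])

```text
clock: 49.05
tool_pos: [0.5014, -0.0993, 0.1948]
tcp_rot: [0.132, 0.991, 0.0, 0.0]
wrist_force: [0.3, -0.2, -0.3]
grip_width: 0.0853
grasp_force: 0.0
```

Request:
jog_arm([
  {"delta_pos":[0,-0.479,0.2],"delta_rot":[0,0,-0.542],"grip":-1},
  {"delta_pos":[0,-0.479,0.2],"delta_rot":[0,0,-0.542],"grip":-1},
  {"delta_pos":[0,-0.479,0.2],"delta_rot":[0,0,-0.542],"grip":-1},
  {"delta_pos":[0,-0.479,0.2],"delta_rot":[0,0,-0.542],"grip":-1},
  {"delta_pos":[0,-0.479,0.2],"delta_rot":[0,0,-0.542],"grip":-1},
  {"delta_pos":[0,-0.479,0.2],"delta_rot":[0,0,-0.542],"grip":-1},
])

```text
clock: 49.65
tool_pos: [0.4708, -0.2143, 0.1453]
tcp_rot: [-0.081, 0.997, 0.0, 0.0]
wrist_force: [1.4, -0.6, 0.6]
grip_width: 0.0858
grasp_force: 0.0
```

```bash
python3 - <<'E'
from h import *
s=manip.observe();P=pose();print(P,np.degrees(P[3]),s["clock"])
p=imaging.read_camera("wrist");np.save("w13.npy",p,allow_pickle=True)
for l,z in(("knife",0),("knife_grip",.02)):print(l,[(round(r["conf"],2),*np.round(ray(p,r["centre"],z)[:2],3)) for r in finder.spot_point(l,p)][:2])
im=p["image"].copy()
t=np.radians(9.36);c,s_=np.cos(t),np.sin(t)
def L(pts,col): cv2.polylines(im,[np.int32([proj(p,[.4496+c*a-s_*b,-.2191+s_*a+c*b,z]) for a,b,z in pts])],1,col,1)
L([(-.05,-.013,.026),(.05,-.013,.026),(.05,.013,.026),(-.05,.013,.026)],(0,255,0));L([(.11,-.028,.0095),(.11,.028,.0095)],(255,0,0))
cv2.imwrite("pics/w13.png",im)
hsv=cv2.cvtColor(p["image"],cv2.COLOR_BGR2HSV)
u=proj(p,[.4496,-.2191,.026]).astype(int);print(u,hsv[u[1],u[0]])
h=hsv[u[1],u[0]].astype(int)
m=(hsv[...,0]<14)&(hsv[...,1]>100);m=cv2.morphologyEx(m.astype(np.uint8),cv2.MORPH_OPEN,np.ones((5,5)))
n,l,st,_=cv2.connectedComponentsWithStats(m);k=l[u[1],u[0]];print(k,st[k])
if k:
  cc,_=cv2.findContours((l==k).astype(np.uint8),0,1);print(cv2.minAreaRect(np.array([ray(p,q[0],.026)[:2] for q in cc[0]],np.float32)*1000))
plan((.4694,-.2159,.003,189.4))
E
```

```text
[ 0.47077721 -0.21432992  0.14529764  3.30394464] 189.30208386809133 49.65
knife [(0.78, np.float64(0.451), np.float64(-0.221))]
knife_grip [(0.86, np.float64(0.47), np.float64(-0.217))]
[253 164] [ 13 187 101]
6 [249 158  13  17 123]
((450.5482482910156, -217.6647186279297), (14.055724143981934, 10.493736267089844), 9.348353385925293)
-> [ 0.469 -0.216  0.003] dp [ 0.007 -0.005  0.57 ] rz -0.0 rows>= 3 q6 -34
```

Request:
jog_arm([
  {"delta_pos":[0.006,-0.004,0.1],"delta_rot":[0,0,0],"grip":-0.4},
  {"delta_pos":[0.006,-0.004,0.2],"delta_rot":[0,0,0],"grip":-0.4},
  {"delta_pos":[0.006,-0.004,0.3],"delta_rot":[0,0,0],"grip":-0.4},
  {"delta_pos":[0.006,-0.004,0.4],"delta_rot":[0,0,0],"grip":-0.4},
  {"delta_pos":[0.006,-0.004,0.5],"delta_rot":[0,0,0],"grip":-0.4},
  {"delta_pos":[0.006,-0.004,0.562],"delta_rot":[0,0,0],"grip":-0.4},
  {"delta_pos":[0.006,-0.004,0.562],"delta_rot":[0,0,0],"grip":-0.4},
  {"delta_pos":[0.006,-0.004,0.562],"delta_rot":[0,0,0],"grip":-0.4},
  {"delta_pos":[0.006,-0.004,0.562],"delta_rot":[0,0,0],"grip":0.3},
  {"delta_pos":[0.006,-0.004,0.562],"delta_rot":[0,0,0],"grip":0.3},
  {"delta_pos":[0.006,-0.004,0.562],"delta_rot":[0,0,0],"grip":1},
  {"delta_pos":[0.006,-0.004,0.562],"delta_rot":[0,0,0],"grip":1},
  {"delta_pos":[0.006,-0.004,0.562],"delta_rot":[0,0,0],"grip":1},
  {"delta_pos":[0.006,-0.004,0.562],"delta_rot":[0,0,0],"grip":1},
], grip_force=60)

```text
clock: 51.2
tool_pos: [0.4702, -0.217, 0.0058]
tcp_rot: [-0.081, 0.997, -0.001, 0.001]
wrist_force: [-0.7, 0.4, 4.6]
grip_width: 0.0247
grasp_force: 59.9
```

Request:
jog_arm([
  {"delta_pos":[0,0,-0.1],"delta_rot":[0,0,0],"grip":1},
  {"delta_pos":[0,0,-0.2],"delta_rot":[0,0,0],"grip":1},
  {"delta_pos":[0,0,-0.35],"delta_rot":[0,0,0],"grip":1},
  {"delta_pos":[0,0,-0.5],"delta_rot":[0,0,0],"grip":1},
  {"delta_pos":[0,0,-0.65],"delta_rot":[0,0,0],"grip":1},
  {"delta_pos":[0,0,-0.7],"delta_rot":[0,0,0],"grip":1},
  {"delta_pos":[0,0,-0.7],"delta_rot":[0,0,0],"grip":1},
  {"delta_pos":[0,0,-0.7],"delta_rot":[0,0,0],"grip":1},
])

```text
clock: 52.0
tool_pos: [0.4687, -0.2162, 0.1789]
tcp_rot: [-0.081, 0.997, 0.0, -0.0]
wrist_force: [0.8, 0.3, -1.9]
grip_width: 0.0247
grasp_force: 59.1
```

```bash
python3 - <<'E'
from h import *
s=manip.observe();P=pose();print(P,np.degrees(P[3]),s["clock"],s["wrist_force"],s["grip_width"])
plan((.49,-.03,.18,200),(.46,.17,.18,215),(.3739,.313,.12,228.5))
E
```

```text
[ 0.4686731  -0.21617148  0.17889866  3.30437997] 189.3270260582917 52.0 [ 0.78247786  0.26500012 -1.88527345] 0.02466179820972741
-> [ 0.49 -0.03  0.18] dp [-0.205  0.721 -0.004] rz -0.237 rows>= 4 q6 -24
-> [0.46 0.17 0.18] dp [-0.161  0.793 -0.   ] rz -0.333 rows>= 5 q6 -15
-> [0.374 0.313 0.12 ] dp [-0.046  0.666  0.24 ] rz -0.3 rows>= 4 q6 -9
```

The knife is held (24.7 mm, about 1.3 N). Carrying it to the tray.

Request:
jog_arm([
  {"delta_pos":[-0.1,0.36,0],"delta_rot":[0,0,-0.237],"grip":1},
  {"delta_pos":[-0.205,0.721,0],"delta_rot":[0,0,-0.237],"grip":1},
  {"delta_pos":[-0.205,0.721,0],"delta_rot":[0,0,-0.237],"grip":1},
  {"delta_pos":[-0.205,0.721,0],"delta_rot":[0,0,-0.237],"grip":1},
  {"delta_pos":[-0.205,0.721,0],"delta_rot":[0,0,-0.237],"grip":1},
  {"delta_pos":[-0.205,0.721,0],"delta_rot":[0,0,-0.237],"grip":1},
  {"delta_pos":[-0.205,0.721,0],"delta_rot":[0,0,-0.237],"grip":1},
])

```text
clock: 52.7
tool_pos: [0.4895, -0.0309, 0.1783]
tcp_rot: [-0.173, 0.985, 0.0, -0.001]
wrist_force: [-0.5, -0.2, -0.6]
grip_width: 0.024
grasp_force: 59.4
```

Request:
jog_arm([
  {"delta_pos":[-0.161,0.793,0],"delta_rot":[0,0,-0.333],"grip":1},
  {"delta_pos":[-0.161,0.793,0],"delta_rot":[0,0,-0.333],"grip":1},
  {"delta_pos":[-0.161,0.793,0],"delta_rot":[0,0,-0.333],"grip":1},
  {"delta_pos":[-0.161,0.793,0],"delta_rot":[0,0,-0.333],"grip":1},
  {"delta_pos":[-0.161,0.793,0],"delta_rot":[0,0,-0.333],"grip":1},
  {"delta_pos":[-0.161,0.793,0],"delta_rot":[0,0,-0.333],"grip":1},
  {"delta_pos":[-0.161,0.793,0],"delta_rot":[0,0,-0.333],"grip":1},
])

```text
clock: 53.4
tool_pos: [0.4607, 0.1683, 0.179]
tcp_rot: [-0.299, 0.954, -0.0, -0.0]
wrist_force: [0.2, -0.6, -1.1]
grip_width: 0.0244
grasp_force: 59.6
```

Request:
jog_arm([
  {"delta_pos":[-0.046,0.666,0.2],"delta_rot":[0,0,-0.3],"grip":1},
  {"delta_pos":[-0.046,0.666,0.2],"delta_rot":[0,0,-0.3],"grip":1},
  {"delta_pos":[-0.046,0.666,0.2],"delta_rot":[0,0,-0.3],"grip":1},
  {"delta_pos":[-0.046,0.666,0.2],"delta_rot":[0,0,-0.3],"grip":1},
  {"delta_pos":[-0.046,0.666,0.2],"delta_rot":[0,0,-0.3],"grip":1},
  {"delta_pos":[-0.046,0.666,0.2],"delta_rot":[0,0,-0.3],"grip":1},
  {"delta_pos":[-0.046,0.666,0.2],"delta_rot":[0,0,-0.3],"grip":1},
  {"delta_pos":[-0.046,0.666,0.2],"delta_rot":[0,0,-0.3],"grip":1},
  {"delta_pos":[-0.046,0.666,0.2],"delta_rot":[0,0,-0.3],"grip":1},
])

```text
clock: 54.3
tool_pos: [0.3753, 0.3122, 0.1297]
tcp_rot: [-0.41, 0.912, 0.0, 0.0]
wrist_force: [0.2, -0.1, -1.1]
grip_width: 0.0244
grasp_force: 59.7
```

```bash
python3 - <<'E'
from h import *
s=manip.observe();P=pose();print(P,np.degrees(P[3]),s["clock"],s["grip_width"])
p=imaging.read_camera("wrist");np.save("w14.npy",p,allow_pickle=True)
plan((.3739,.313,.015,228.5))
# butt end of the held handle along its centre line (tool +x): seen vs predicted at grip x=+20 -> butt 70 mm away
ex=np.array([np.cos(P[3]),np.sin(P[3])]);ey=np.array([np.sin(P[3]),-np.cos(P[3])])
print("pred butt",[proj(p,[*(P[:2]+.07*ex+k*.013*ey),P[2]+.021]).round(1) for k in(-1,0,1)])
hsv=cv2.cvtColor(p["image"],cv2.COLOR_BGR2HSV)
m=(hsv[...,0]<14)&(hsv[...,1]>110)&(hsv[...,2]>60);m=cv2.morphologyEx(m.astype(np.uint8),cv2.MORPH_OPEN,np.ones((5,5)))
n,l,st,_=cv2.connectedComponentsWithStats(m);print([list(x) for x in st[1:] if x[4]>200])
for v in range(70,300,20):
    x=np.nonzero(m[v,180:330])[0]; print(v,(x.min()+180,x.max()+180) if len(x) else None,end=" ")
E
```

```text
[0.37526764 0.31218996 0.12973697 3.98566363] 228.3617045826696 54.3 0.02435418753260841
-> [0.374 0.313 0.015] dp [0.001 0.005 0.459] rz -0.002 rows>= 3 q6 -9
pred butt [array([223.1, 101.7]), array([256.2, 101.8]), array([289.3, 101.8])]
[[np.int32(222), np.int32(99), np.int32(64), np.int32(173), np.int32(8260)], [np.int32(13), np.int32(144), np.int32(64), np.int32(130), np.int32(5239)]]
70 None 90 None 110 (np.int64(222), np.int64(274)) 130 (np.int64(223), np.int64(285)) 150 (np.int64(225), np.int64(284)) 170 (np.int64(226), np.int64(284)) 190 (np.int64(225), np.int64(283)) 210 (np.int64(225), np.int64(283)) 230 (np.int64(226), np.int64(282)) 250 (np.int64(227), np.int64(281)) 270 (np.int64(228), np.int64(232)) 290 (np.int64(228), np.int64(232))
```

The held knife agrees with the prediction to about 1 mm. Lowering.

Request:
jog_arm([
  {"delta_pos":[0.001,0.005,0.15],"delta_rot":[0,0,0],"grip":1},
  {"delta_pos":[0.001,0.005,0.28],"delta_rot":[0,0,0],"grip":1},
  {"delta_pos":[0.001,0.005,0.36],"delta_rot":[0,0,0],"grip":1},
  {"delta_pos":[0.001,0.005,0.39],"delta_rot":[0,0,0],"grip":1},
  {"delta_pos":[0.001,0.005,0.4],"delta_rot":[0,0,0],"grip":1},
  {"delta_pos":[0.001,0.005,0.4],"delta_rot":[0,0,0],"grip":1},
])

```text
clock: 54.95
tool_pos: [0.3739, 0.3139, 0.03]
tcp_rot: [-0.41, 0.912, 0.0, 0.001]
wrist_force: [0.1, -0.6, -1.6]
grip_width: 0.0245
grasp_force: 59.8
```

Request:
jog_arm([
  {"delta_pos":[0,0,0.02],"delta_rot":[0,0,0],"grip":1},
  {"delta_pos":[0,0,0.04],"delta_rot":[0,0,0],"grip":1},
  {"delta_pos":[0,0,0.05],"delta_rot":[0,0,0],"grip":1},
  {"delta_pos":[0,0,0.05],"delta_rot":[0,0,0],"grip":1},
])

```text
clock: 55.35
tool_pos: [0.3733, 0.3137, 0.017]
tcp_rot: [-0.411, 0.912, 0.0, 0.0]
wrist_force: [0.6, -0.1, -0.8]
grip_width: 0.0245
grasp_force: 59.9
```

Request:
jog_arm([
  {"delta_pos":[0,0,0.005],"delta_rot":[0,0,0],"grip":0.2},
  {"delta_pos":[0,0,0.005],"delta_rot":[0,0,0],"grip":0},
  {"delta_pos":[0,0,0.005],"delta_rot":[0,0,0],"grip":-1},
  {"delta_pos":[0,0,0.005],"delta_rot":[0,0,0],"grip":-1},
  {"delta_pos":[0,0,0.005],"delta_rot":[0,0,0],"grip":-1},
  {"delta_pos":[0,0,0.005],"delta_rot":[0,0,0],"grip":-1},
  {"delta_pos":[0,0,-0.2],"delta_rot":[0,0,0],"grip":-1},
  {"delta_pos":[0,0,-0.4],"delta_rot":[0,0,0],"grip":-1},
  {"delta_pos":[0,0,-0.6],"delta_rot":[0,0,0],"grip":-1},
  {"delta_pos":[0,0,-0.8],"delta_rot":[0,0,0],"grip":-1},
  {"delta_pos":[0,0,-1],"delta_rot":[0,0,0],"grip":-1},
  {"delta_pos":[0,0,-1],"delta_rot":[0,0,0],"grip":-1},
])

```text
clock: 56.55
tool_pos: [0.3763, 0.3157, 0.2741]
tcp_rot: [-0.411, 0.912, 0.001, 0.006]
wrist_force: [0.2, -0.1, 0.1]
grip_width: 0.0855
grasp_force: 0.0
```

```bash
python3 - <<'E'
from h import *
s=manip.observe();P=pose();print(P,s["clock"])
imaging.read_camera("top")
b=imaging.read_camera("top");p=imaging.read_camera("wrist")
t=np.radians(48.5);ex=np.array([np.cos(t),np.sin(t)]);ey=np.array([-ex[1],ex[0]])
im=p["image"].copy()
def box(o,x0,x1,y0,y1,z,col): cv2.polylines(im,[np.int32([proj(p,[*(np.array(o)+a*ex+c*ey),z]) for a,c in((x0,y0),(x1,y0),(x1,y1),(x0,y1))])],1,col,1)
box([.3606,.298],-.05,.05,-.013,.013,.036,(0,255,0));box([.3606,.298],.06,.11,-.028,.028,.0195,(255,255,0))
box([.5106,.2089],-.055,.055,-.018,.018,.036,(0,255,0));box([.5106,.2089],.025,.055,.018,.123,.021,(255,255,0))
cen=np.array([.588,.318])
cv2.polylines(im,[np.int32([proj(p,[*(cen+.03*np.array([np.cos(a),np.sin(a)])),.082]) for a in np.linspace(0,6.28,30)])],1,(0,0,255),1)
big=np.vstack([cv2.resize(im,(640,480))]);cv2.imwrite("pics/fin.png",big)
for n,q in(("w",p),("t",b)):
  for l,z in(("knife",.01),("square",.01),("tin_a",.01),("spool",0),("solder_reel",0),("pencil",0),("mug",0),("trim_ring",0),("woofer",0)):
    print(n,l,[(round(r["conf"],2),*np.round(ray(q,r["centre"],z)[:2],3)) for r in finder.spot_point(l,q) if r["conf"]>.4])
E
```

```text
[0.3763444  0.31565185 0.27411828 3.98787323] 56.55
w knife [(0.88, np.float64(0.361), np.float64(0.301))]
w square [(0.97, np.float64(0.51), np.float64(0.213))]
w tin_a [(0.75, np.float64(0.582), np.float64(0.328))]
w spool []
w solder_reel []
w pencil [(0.64, np.float64(0.511), np.float64(0.212))]
w mug []
w trim_ring []
w woofer []
t knife [(0.72, np.float64(0.468), np.float64(-0.395)), (0.63, np.float64(0.353), np.float64(0.295))]
t square [(0.91, np.float64(0.508), np.float64(0.21))]
t tin_a [(0.89, np.float64(0.579), np.float64(-0.106)), (0.82, np.float64(0.452), np.float64(-0.327)), (0.71, np.float64(0.7), np.float64(-0.414)), (0.66, np.float64(0.582), np.float64(0.325)), (0.6, np.float64(0.468), np.float64(-0.404)), (0.6, np.float64(0.489), np.float64(-0.475)), (0.48, np.float64(0.468), np.float64(0.296))]
t spool [(0.89, np.float64(0.789), np.float64(-0.145))]
t solder_reel []
t pencil [(0.64, np.float64(0.535), np.float64(-0.027))]
t mug [(0.58, np.float64(0.782), np.float64(-0.012))]
t trim_ring [(0.7, np.float64(0.719), np.float64(-0.301))]
t woofer [(0.72, np.float64(0.786), np.float64(0.187))]
```

View pics/fin.png

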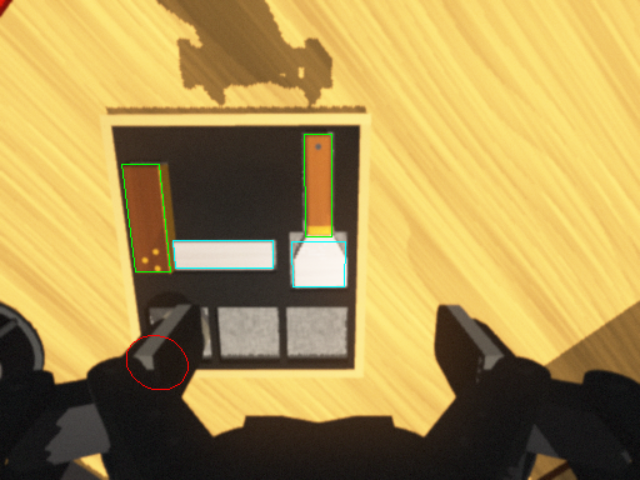

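The view shows the knife and square matching their seated outlines to about 1 mm. The tin is hidden behind a finger near (160,350), so I'll move aside and measure it numerically.

```bash
python3 - <<'E'
from h import *
plan((.49,.20,.29,228.5))
E
```

```text
-> [0.49 0.2  0.29] dp [ 0.031 -0.651 -0.092] rz -0.0 rows>= 4 q6 -26
```

Request:
jog_arm([
  {"delta_pos":[0.031,-0.651,-0.092],"delta_rot":[0,0,0],"grip":-1},
  {"delta_pos":[0.031,-0.651,-0.092],"delta_rot":[0,0,0],"grip":-1},
  {"delta_pos":[0.031,-0.651,-0.092],"delta_rot":[0,0,0],"grip":-1},
  {"delta_pos":[0.031,-0.651,-0.092],"delta_rot":[0,0,0],"grip":-1},
  {"delta_pos":[0.031,-0.651,-0.092],"delta_rot":[0,0,0],"grip":-1},
  {"delta_pos":[0.031,-0.651,-0.092],"delta_rot":[0,0,0],"grip":-1},
  {"delta_pos":[0.031,-0.651,-0.092],"delta_rot":[0,0,0],"grip":-1},
])

```text
clock: 58.3
tool_pos: [0.4888, 0.2008, 0.2897]
tcp_rot: [-0.411, 0.911, 0.0, -0.0]
wrist_force: [-0.1, 0.1, -0.0]
grip_width: 0.0855
grasp_force: 0.0
```

```bash
python3 - <<'E'
from h import *
from scipy.optimize import minimize
print(pose(),manip.observe()["clock"])
for n in("wrist","top"):
  p=imaging.read_camera(n)
  print(n,[(round(r["conf"],2),*np.round(ray(p,r["centre"],.01)[:2],3)) for r in finder.spot_point("tin_a",p) if r["conf"]>.4])
  for r in finder.silhouettes("tin_a",p):
    m=r["mask"];ys,xs=np.nonzero(m);g=ray(p,(xs.mean(),ys.mean()),.046)
    if abs(g[0]-.585)>.05 or abs(g[1]-.32)>.05: continue
    def cyl(v,z0):
        a=np.linspace(0,6.28,40);o=np.zeros(m.shape,np.uint8)
        pts=np.array([proj(p,[v[0]+.03*np.cos(t),v[1]+.03*np.sin(t),z]) for t in a for z in(z0,z0+.072)],np.float32)
        cv2.fillConvexPoly(o,cv2.convexHull(np.int32(np.round(pts*16))),1,shift=4);return o>0
    for z0 in(.01,.022):
        f=lambda v:-(cyl(v,z0)&m).sum()/(cyl(v,z0)|m).sum()
        q=minimize(f,g[:2],method="Nelder-Mead",options=dict(initial_simplex=[g[:2],g[:2]+[.01,0],g[:2]+[0,.01]]))
        print(n,round(r["conf"],2),r["rect"],"z0",z0,"fit",q.x.round(4),"IoU",-round(q.fun,3))
E
```

```text
[0.48875093 0.20084141 0.28967605 3.98937749] 58.3
wrist [(0.98, np.float64(0.587), np.float64(0.325)), (0.91, np.float64(0.567), np.float64(-0.105))]
wrist 0.81 [239.7, 246.3, 46.6, 58.7] z0 0.01 fit [0.5835 0.3199] IoU 0.935
wrist 0.81 [239.7, 246.3, 46.6, 58.7] z0 0.022 fit [0.5787 0.3136] IoU 0.88
top [(0.87, np.float64(0.481), np.float64(-0.473)), (0.86, np.float64(0.446), np.float64(-0.323)), (0.81, np.float64(0.702), np.float64(-0.409)), (0.67, np.float64(0.577), np.float64(-0.098)), (0.63, np.float64(0.467), np.float64(-0.398)), (0.46, np.float64(0.514), np.float64(0.223))]
```

The tin stands on the cell floor about 5 mm from the centre (IoU 0.935), everything else is in place, and the arm is clear. Handing in.

```bash
python3 -c "
from plant import manip
print(manip.job_done())"
```

```text
the job is handed in; nothing more can be done
None
```

I packed the kit and handed it in, though no verdict came back: the knife and square lie in their cut-outs, the one full tin stands in a cell about 5 mm off its centre, and the three empty tins stand in the scrap pan.

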